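Load the autosampler's sample drawer from the cold box

TASK

Load every sample block, the one standing on the bench and those sunk in the cold box, into nests of the autosampler's open drawer, one block to a nest, each turned so that its cut corner clears the nest's corner key and it sits level and fully home, then push the drawer fully shut. A block in the cold box lies flush: press down its end beside the wide gap and it tips up and stays leaning, so that you can grip the raised end. Do not knock over the bottles or the beaker.

Things in the scene. Friction and masses are not known exactly. Their poses are not given: they have to be found in the camera images.
- block_a_mid (a point): centre (half-way up) of a sample block: plain aluminium, 100 long (own x) x 46 wide (y) x 36 mm high (z), 0.26 kg; 12 vial caps in the top stand 3 mm proud (seen only), 20 mm at each end are bare. It stands either way round in a pocket of the cold box, top flush with the deck. None if absent: two or three of block_a, block_b, block_c are present
- block_b_mid (a point): centre of a second block like block_a, in another pocket of the cold box. Every block has one upright corner cut out over its full height, 14 x 14 mm: seen from above with the cut end pointing away from you, the left one. This frame does not tell which of the two ends is cut: it differs from block to block, so look, or try it in a nest. None if absent
- block_c_mid (a point): centre of a third block like block_a, in another pocket of the cold box. Nothing in its frame tells which end has the cut corner. None if absent
- block_d_mid (a point): centre of a block like block_a that stands upright on the bench between the cold box and the drawer, at any yaw; its frame does not tell which end has the cut corner. None if absent: just one of block_d, block_e is present
- block_e_mid (a point): centre of a block like block_d, on the bench in its stead, at any yaw; its frame does not tell which end has the cut corner. None if absent
- coldbox: white cold box, fixed, 149 x 200 mm, aluminium deck 63 mm above the bench. Origin on the bench below the middle pocket's block centre; z up; -x side towards the robot. Three pockets along x, at y = -60, 0, +60 mm, 49 mm wide, x = -63 to +52 mm; a block in one is centred on x = 0, leaving a 13 mm gap at its -x end. See point pocket_edge for how a block tips
- pocket_edge (a point): edge at which the middle pocket's floor (36 mm below the deck) ends, 3.5 mm on the -x side of the block's centre; towards -x it drops 20 mm more. A block pressed at its -x end (about 40 mm from its centre) 10 to 16 mm down with a few N rocks on this edge, past its balance, and stays leaning at about 0.45 rad, its +x end's top edge about 20 mm above the deck
- nest1 (a point): centre of the floor of one nest; z up, long sides along y. A nest is 49 (x) x 103 (y) mm inside its 13 mm high rim. A 12 x 12 mm key, 9 mm high, fills the nest's -x, +y corner: a block with its cut corner there drops to the floor (centre 18 mm above it); the other way round it stops on the key, one end 9 mm high, tilted
- nest2 (a point): the same point of the nest beside nest1, 76 mm along +x; all four nests are alike, with the key in the same corner, and move with the drawer; any may be used
- nest3 (a point): the same point of the nest behind nest1, 116 mm along -y (nearer the module)
- nest4 (a point): the same point of the nest behind nest2, 116 mm along -y
- drawer (a joint): how far the autosampler's sample drawer is pushed in (m): 0 fully out, 0.320 shut; starts nearly fully out, slides stiffly (about 4 N) and stays where left. It runs into the low white autosampler module (0.36 m wide, 0.18 m high, fixed) at the robot's right; the opening's top is 94 mm above the bench
- drawer_front (a point): middle of the outer edge of the drawer's grey handle ledge, 66 mm above the bench; the ledge is 140 mm wide (x), 10 mm thick, and sticks out 30 mm from the white front panel (180 mm wide, 20 to 90 mm above the bench). y points out of the module, the way the drawer opens: push the ledge along -y to shut it; shut, its edge stands 40 mm out from the module's face
- solvent_1: glass solvent bottle, 80 mm across, 190 mm tall; loose bystander, origin under its middle, z up: not to be knocked over
- solvent_2: glass solvent bottle, 80 mm across, 190 mm tall; loose bystander, origin under its middle, z up: not to be knocked over
- wash_bottle: white plastic bottle, 60 mm across, 150 mm tall; loose bystander, origin under its middle, z up: not to be knocked over
- beaker: glass beaker, 64 mm across, 85 mm tall; loose bystander, origin under its middle, z up: not to be knocked over
Mind the look-alikes: they are no part of the job. Leave any red or yellow look-alike of the part that bears block_b_mid alone.

How it is judged:
By the outcome, as a careful person would: the job done as asked, in the order asked, and still so for the second after the job is handed in, with the robot touching nothing.
Of block_a, block_b, block_c only 2 to 3 are there at a start; the rules pass over those that are not, and their reading is None.
Of block_d, block_e only 1 to 1 are there at a start; the rules pass over those that are not, and their reading is None.
At some moment in a run one of block_d, block_e may be knocked a few centimetres aside while the robot is not near it.
It also fails if it takes over 210 s, if anything falls off the work surface, if the arm or the gripper's body presses on something with over 40 N, if the wrist force passes 120 N, or if a joint passes its speed limit or range.

ROBOT

A 7-joint arm with a two-finger parallel gripper is mounted at the origin on the work surface. World frame = base frame: x ahead of the robot, y to its left, z up, the work surface at z = 0. Lengths are in m, angles in rad, forces in N, time in s.
With the tool pointing down it reaches from about 0.425 to 1.025 m from the base axis. Payload 9.4 kg.
Tool frame: the origin (TCP) lies midway between the tips of the shut fingers; the grasp point (between the pads) lies 19 mm behind it (manip.grip_depth is the distance from the TCP to the grasp point, in m); z points along the fingers, y is the line along which they close (so a half turn about z gives the same grasp; the last joint's range is limited). The gripper opens to 85 mm and grips with 20 to 120 N. Pads are 22 mm wide; open, the fingers measure 114 mm over their backs; the gripper's body (76 mm by 85 mm) begins 54 mm behind the grasp point. The pads swing forward as they close: fully open they stand 13 mm farther back than shut.
Start: joints at [1.226, 0.599, -0.003, 1.599, 0.002, 0.943, -0.08], TCP at [0.192, -0.699, 0.231] pointing down, gripper open.
Joint ranges: [-2.57, 2.57], [-0.35, 1.97], [-1.29, 1.29], [0.11, 2.56], [-1.05, 4.19], [0.11, 1.86], [-2.63, 2.63]. Speed limits (rad/s): [2.22, 2.22, 3.01, 3.01, 3.14, 3.14, 3.14].

INTERFACE

Orientations are given as [roll, pitch, yaw] about the fixed x, y, z axes, in that order (R = Rz(yaw) Ry(pitch) Rx(roll)).
In Python, from workcell import manip gives the robot as it stands.
- The arm moves only by the tool carry_out, never from a script. Its arguments are lists of equal length, an entry for each row: "linear": the shift along the tool's x, y, z in m, a list of three; "turn": the turn, a rotation vector about the tool's x, y, z in rad, a list of three. In form: {"linear": [[dx, dy, dz], ...], "turn": [[ax, ay, az], ...]}. A call has 1 to 8 rows; each row shifts and turns the commanded pose from where the row before left it, along the tool's axes as they then stand; what a row does not reach is not made up. A row lasts 1/12 s, in which the tool goes at most 41.7 mm and 7.16 degrees, less where a joint would pass 70% of its speed; a pose out of reach is approached as far as the arm can. A call with a gripper value outside its range is refused whole. "grip" is the closure, from 0 (fully open) to 1 (shut), set as the call begins (left out, the last holds). The fingers move at their own pace and stop on an object; "grip_force" is the grip in N (left out, the last holds). Time passes only in rows, so rows that do not move let the fingers close. It gives the time, the measured TCP pose, the force, the opening and the grip force at its end, in the units of the state.
- manip.read_state(): the state, without advancing time (a new reading comes with each control period).
- manip.capture(name): name is "side" or "top" or "wrist"; returns a dict with "img" (400x640x3 uint8, blue, green, red), "z_map" (400x640 float32, m along the optical axis (not along the pixel's ray), 0 where there is no reading), "mtx" (3x3 intrinsics, pixels), "world_from_camera" (4x4, takes a point from camera to world coordinates); the wrist camera has in their place "hand_eye" (4x4, takes a point from camera to tool coordinates, whose origin is the TCP and whose axes are the flange's). Camera axes: x right, y up, looking along -z (the intrinsics and any distortion apply to the point x, -y, -z); pixel columns grow to the right and rows downward; lengths in m; the calibration is good to about 2 mm. A picture is of the moment at which its call begins: read the wrist's pose just before it.
- manip.hand_in(): hands the job in; it is judged then, once.
The state is a dict: "t": time; "joints": joint angles; "qd": joint speeds; "joint_torque": joint torques, N m; "position": TCP position; "tool_rot": TCP orientation; "wrist_force": force on the tool from outside, world axes, zero at the start; "moment": the same for the moment, N m; "grip_width": finger opening in m; "grip_force": force on a finger pad.
Only numpy, scipy, OpenCV 4.12 (cv2) and the standard library are available. Lean on these libraries where they do the work, as an engineer would, in place of code of your own. Each camera call takes 0.05 s, during which the arm holds its last target. There are 200 camera calls.

## Working session

There is one attempt and no reset: what is moved stays moved. The work goes in short steps, Python scripts to look and compute and a tool call to move; the robot and the scene stay as the last step left them, time stands still between calls to the robot, and variables do not carry over. Pictures are saved under pics/ and viewed, at most 14 in all, crops included, and the job is handed in when it is done.

Besides the shell and the picture viewer there is one more tool, called by a JSON object that holds its "api" and its "payload", one argument or row to a line. carry_out: Moves the arm, as the interface text tells. Its arguments: {"type":"object","properties":{"linear":{"type":"array"},"turn":{"type":"array"},"grip":{"type":"number"},"grip_force":{"type":"number"}},"required":["linear","turn"]}

```bash
ls; mkdir -p pics
python3 - <<'E'
from workcell import manip
import cv2,numpy as np
s=manip.read_state();print({k:np.round(v,3) for k,v in s.items()})
for n in ["top","side"]:
    c=manip.capture(n);cv2.imwrite(f"pics/{n}0.png",c["img"]);np.savez(f"pics/{n}0.npz",**c)
    print(n,[k for k in c],np.round(c["mtx"],1).tolist(),np.round(c["world_from_camera"],3).tolist())
E
```

```text
pics
{'t': np.float64(0.0), 'joints': array([ 1.226,  0.6  , -0.003,  1.6  ,  0.002,  0.943, -0.08 ]), 'qd': array([ 0.001, -0.   ,  0.001, -0.001,  0.   ,  0.002,  0.001]), 'joint_torque': array([-0.0000e+00, -7.7645e+01,  1.5650e+00, -2.5802e+01,  1.2000e-02,
        9.0000e-03,  0.0000e+00]), 'position': array([ 0.192, -0.699,  0.23 ]), 'tool_rot': array([-3.14 ,  0.   ,  0.268]), 'wrist_force': array([-0.126, -0.372,  0.201]), 'moment': array([ 0.01 , -0.042, -0.01 ]), 'grip_force': np.float64(0.0), 'grip_width': np.float64(0.085)}
top ['img', 'z_map', 'mtx', 'world_from_camera'] [[371.1, 0.0, 320.2], [0.0, 371.1, 197.8], [0.0, 0.0, 1.0]] [[0.019, 0.993, -0.115, 0.465], [-1.0, 0.022, 0.022, 0.06], [0.025, 0.115, 0.993, 1.059], [0.0, 0.0, 0.0, 1.0]]
side ['img', 'z_map', 'mtx', 'world_from_camera'] [[434.8, 0.0, 320.3], [0.0, 434.8, 196.9], [0.0, 0.0, 1.0]] [[-0.744, 0.376, -0.552, -0.02], [-0.668, -0.411, 0.621, 0.719], [0.007, 0.831, 0.557, 0.674], [0.0, 0.0, 0.0, 1.0]]
```

View pics/top0.png

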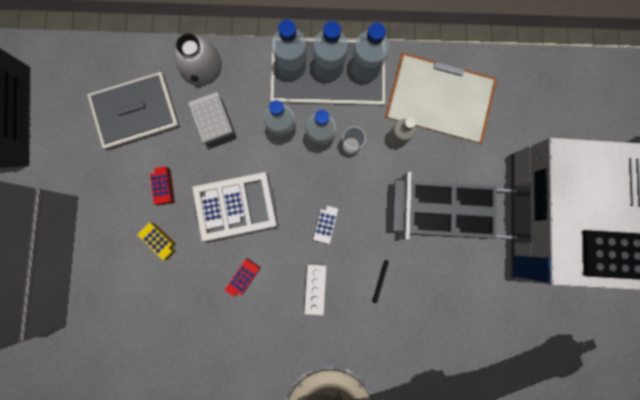

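View pics/side0.png

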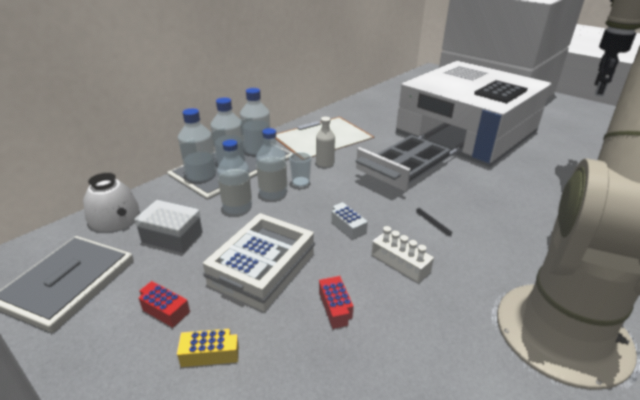

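Two blocks are in the cold box at (211,207) and (234,203), and its right pocket is empty. The bench block is at (326,225). The drawer and its nests are around (455,208). Things I could mistake for a block: red at (161,186) and (243,277), yellow at (156,240), and the tube rack at (316,290). I'll take only the white/aluminium ones with dark caps.

```bash
cat > h.py <<'E'
import numpy as np,cv2
from scipy.spatial.transform import Rotation as R
from workcell import manip
def cloud(c,T=None):
    T=c["world_from_camera"] if T is None else T
    z=c["z_map"];K=c["mtx"];v,u=np.mgrid[:z.shape[0],:z.shape[1]]
    p=np.stack([(u-K[0,2])/K[0,0]*z,-(v-K[1,2])/K[1,1]*z,-z],-1)
    return p@T[:3,:3].T+T[:3,3]
def ray(c,px,h,T=None):
    T=c["world_from_camera"] if T is None else T
    K=c["mtx"];d=T[:3,:3]@np.array([(px[0]-K[0,2])/K[0,0],-(px[1]-K[1,2])/K[1,1],-1.]);o=T[:3,3]
    return o+d*(h-o[2])/d[2]
def wrist():
    s=manip.read_state();c=manip.capture("wrist")
    T=np.eye(4);T[:3,:3]=R.from_euler("xyz",s["tool_rot"]).as_matrix();T[:3,3]=s["position"]
    return c,T@c["hand_eye"]
def tool(dw):  # world shift -> tool axes
    s=manip.read_state();return R.from_euler("xyz",s["tool_rot"]).as_matrix().T@np.array(dw)
E
python3 - <<'E'
from h import *
c=dict(np.load("pics/top0.npz"));P=cloud(c);z=P[...,2]
print("table z",np.median(z[260:330,420:500]), "hand_eye n/a")
def reg(x0,x1,y0,y1,lo,hi):
    m=np.zeros(z.shape,bool);m[y0:y1,x0:x1]=True
    m&=(z>lo)&(z<hi);q=P[m];r=cv2.minAreaRect(q[:,:2].astype(np.float32));return q,r
for n,a in dict(coldbox=(185,282,165,250,.05,.08),bench=(305,345,200,250,.025,.05),front=(398,416,165,245,.075,.1),drawerledge=(385,416,165,245,.05,.075)).items():
    q,r=reg(*a);print(n,len(q),np.round(q.mean(0),3),np.round(r[0],4),np.round(r[1],4),round(r[2],1))
for n,px in dict(s1=(280,118),s2=(321,128),beaker=(352,140),wash=(404,128)).items(): print(n,np.round(P[px[1],px[0]],3))
for n,u,v in [("n",432,193),("n",475,193),("n",432,222),("n",475,222)]:print(n,np.round(P[v,u],3))
im=c["img"]
a=cv2.resize(im[165:250,185:350],None,fx=4.8,fy=4.8,interpolation=2);b=cv2.resize(im[165:245,380:545],None,fx=4.8,fy=4.8,interpolation=2)
cv2.imwrite("pics/crop1.png",a);cv2.imwrite("pics/crop2.png",b)
cv2.imwrite("pics/crop12.png",cv2.resize(np.vstack([a,b]),None,fx=.75,fy=.75))
E
```

```text
table z -0.0007794941444525527 hand_eye n/a
coldbox 3260 [0.553 0.28  0.061] [0.5547 0.2676] [0.1492 0.214 ] 13.0
bench 573 [0.511 0.02  0.036] [0.5128 0.0204] [0.0454 0.0997] 77.1
front 324 [ 0.563 -0.194  0.087] [ 0.5663 -0.1926] [0.0183 0.18  ] 86.6
drawerledge 673 [ 0.565 -0.178  0.069] [ 0.5646 -0.1921] [0.0633 0.1763] 87.6
s1 [0.771 0.145 0.15 ]
s2 [0.747 0.041 0.151]
beaker [ 0.76  -0.054  0.002]
wash [ 0.763 -0.177  0.12 ]
n [ 0.604 -0.278  0.031]
n [ 0.607 -0.398  0.036]
n [ 0.523 -0.275  0.036]
n [ 0.525 -0.397  0.034]
```

View pics/crop12.png

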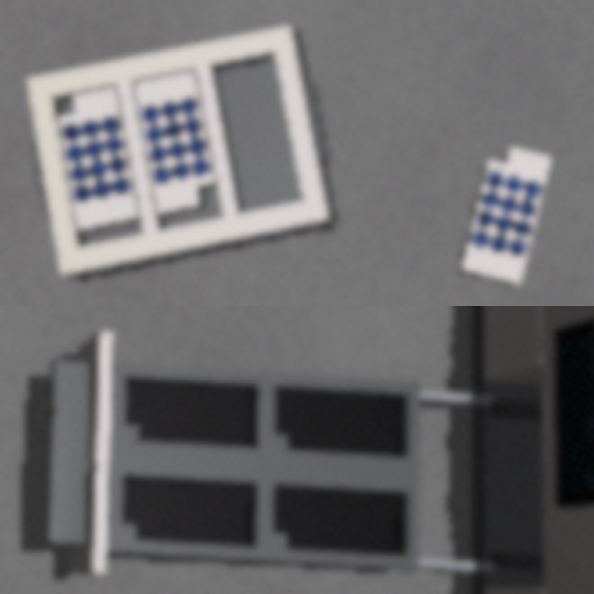

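```bash
cat >> h.py <<'E'
def plan(pos,yaw=None,n=None,step=.035):
    """turn about tool z first (in place), then equal translation rows"""
    s=manip.read_state();Q=R.from_euler("xyz",s["tool_rot"]).as_matrix();p=np.array(s["position"])
    y0=np.arctan2(Q[1,0],Q[0,0]);dy=0 if yaw is None else yaw-y0
    d=np.array(pos)-p;Rt=R.from_euler("z",dy).as_matrix()@R.from_euler("xyz",[np.pi,0,y0]).as_matrix()
    n=n or int(np.ceil(np.linalg.norm(d)/step));m=int(np.ceil(abs(dy)/.12))
    print("tilt",np.round(Q[:,2],4),"yaw",round(y0,4))
    if m and yaw is not None: print("turn tool z",round(-dy,4),"rows",m,"each",round(-dy/m,4))
    print("lin after turn, total",np.round(Rt.T@d,4),"rows",n,"each",np.round(Rt.T@d/n,4))
E
python3 - <<'E'
from h import *
c=manip.capture("wrist");print(np.round(c["hand_eye"],3),np.round(c["mtx"],0))
plan([.56,-.30,.35],1.51)
# drawer dark nests from top
c=dict(np.load("pics/top0.npz"));P=cloud(c);im=c["img"]
g=im.max(2);m=np.zeros(g.shape,np.uint8);m[175:245,408:500]=(g[175:245,408:500]<50)
n,l,st,ce=cv2.connectedComponentsWithStats(m)
for i in range(1,n):
    if st[i,4]>80:
        yy,xx=np.where(l==i);q=np.array([ray(c,(a,b),.036)[:2] for a,b in zip(xx,yy)],np.float32)
        r=cv2.minAreaRect(q);print(st[i],np.round(r[0],4),np.round(r[1],4),round(r[2],1),"z",np.median(P[l==i][:,2]))
print("rim z",np.round(P[207,430:490:10,2],3))
E
```

```text
[[-0.001  0.957  0.29   0.074]
 [ 1.     0.     0.001  0.   ]
 [ 0.001  0.29  -0.957 -0.142]
 [ 0.     0.     0.     1.   ]] [[276.   0. 322.]
 [  0. 276. 200.]
 [  0.   0.   1.]]
tilt [-4.0e-04  1.1e-03 -1.0e+00] yaw 0.2679
turn tool z -1.2421 rows 11 each -0.1129
lin after turn, total [ 0.4205  0.3433 -0.1194] rows 16 each [ 0.0263  0.0215 -0.0075]
[416 186  35  18 525] [ 0.6003 -0.2789] [0.0962 0.0452] 88.7 z 0.034853757198542556
[457 188  36  18 554] [ 0.5962 -0.3962] [0.0994 0.0451] 87.9 z 0.03500066440446026
[415 213  36  18 532] [ 0.5245 -0.2765] [0.0982 0.0437] 87.6 z 0.03476282477537718
[457 215  36  19 564] [ 0.5195 -0.3939] [0.0989 0.0451] 87.4 z 0.034887190510385246
rim z [0.05  0.048 0.046 0.047 0.049 0.049]
```

{"api": "carry_out", "payload": {
  "linear": [
    [0,0,0],
    [0,0,0],
    [0,0,0],
    [0,0,0],
    [0,0,0],
    [0,0,0],
    [0,0,0],
    [0,0,0]
  ],
  "turn": [
    [0,0,-0.115],
    [0,0,-0.115],
    [0,0,-0.115],
    [0,0,-0.115],
    [0,0,-0.115],
    [0,0,-0.115],
    [0,0,-0.115],
    [0,0,-0.115]
  ],
  "grip": 0
}}

```text
t: 0.82
position: [0.1917, -0.699, 0.2309]
tool_rot: [-3.141, -0.0, 1.193]
wrist_force: [-1.2, 1.0, -0.5]
grip_width: 0.0855
grip_force: 0.0
```

{"api": "carry_out", "payload": {
  "linear": [
    [0,0,0],
    [0,0,0],
    [0,0,0],
    [0.027,0.025,-0.002],
    [0.027,0.025,-0.002],
    [0.027,0.025,-0.002],
    [0.027,0.025,-0.002],
    [0.027,0.025,-0.002]
  ],
  "turn": [
    [0,0,-0.115],
    [0,0,-0.115],
    [0,0,-0.112],
    [0,0,0],
    [0,0,0],
    [0,0,0],
    [0,0,0],
    [0,0,0]
  ]
}}

```text
t: 1.48
position: [0.323, -0.568, 0.2411]
tool_rot: [-3.141, -0.0, 1.529]
wrist_force: [0.2, -0.5, -0.0]
grip_width: 0.0855
grip_force: 0.0
```

{"api": "carry_out", "payload": {
  "linear": [
    [0.027,0.025,-0.002],
    [0.027,0.025,-0.002],
    [0.027,0.025,-0.002],
    [0.027,0.025,-0.002],
    [0.027,0.025,-0.002],
    [0.027,0.025,-0.002],
    [0.027,0.025,-0.002],
    [0.027,0.025,-0.002]
  ],
  "turn": [
    [0,0,0],
    [0,0,0],
    [0,0,0],
    [0,0,0],
    [0,0,0],
    [0,0,0],
    [0,0,0],
    [0,0,0]
  ]
}}

```text
t: 2.15
position: [0.5318, -0.3604, 0.2572]
tool_rot: [-3.141, 0.0, 1.53]
wrist_force: [0.2, -0.5, 0.5]
grip_width: 0.0853
grip_force: 0.0
```

{"api": "carry_out", "payload": {
  "linear": [
    [0.027,0.025,-0.002],
    [0,0,0],
    [0,0,0]
  ],
  "turn": [
    [0,0,0],
    [0,0,0],
    [0,0,0]
  ]
}}

```text
t: 2.4
position: [0.5588, -0.3331, 0.2591]
tool_rot: [3.141, -0.001, 1.535]
wrist_force: [-0.7, -0.8, 0.1]
grip_width: 0.0853
grip_force: 0.0
```

```bash
cat >> h.py <<'E'
def nests(c,T,hmax=.036):
    P=cloud(c,T);g=c["img"].max(2);out=[]
    m=((g<60)&(P[...,2]>.02)&(P[...,2]<.045)).astype(np.uint8)
    n,l,st,ce=cv2.connectedComponentsWithStats(m)
    for i in range(1,n):
        if st[i,4]<600: continue
        yy,xx=np.where(l==i);q=np.array([ray(c,(a,b),.048,T)[:2] for a,b in zip(xx,yy)],np.float32)
        r=cv2.minAreaRect(q);out.append(r);print("nest",st[i].tolist(),np.round(r[0],4),np.round(r[1],4),round(r[2],2),"z",round(float(np.median(P[l==i][:,2])),4))
E
python3 - <<'E'
from h import *
c,T=wrist();cv2.imwrite("pics/w1.png",c["img"]);s=manip.read_state();print(np.round(s["position"],4),np.round(s["tool_rot"],4),s["t"])
nests(c,T)
np.savez("pics/w1.npz",T=T,**c)
E
```

```text
[ 0.5572 -0.3352  0.2589] [-3.1409 -0.      1.5316] 2.45
nest [273, 85, 41, 85, 3159] [ 0.5245 -0.2725] [0.1008 0.0484] 88.08 z 0.0358
nest [335, 106, 40, 64, 916] [ 0.5998 -0.287 ] [0.0771 0.0474] 87.89 z 0.0359
nest [277, 181, 36, 70, 1796] [ 0.5192 -0.3884] [0.0998 0.0467] 87.67 z 0.0357
nest [333, 181, 38, 70, 1433] [ 0.5954 -0.3912] [0.0999 0.0476] 87.67 z 0.0357
```

View pics/w1.png

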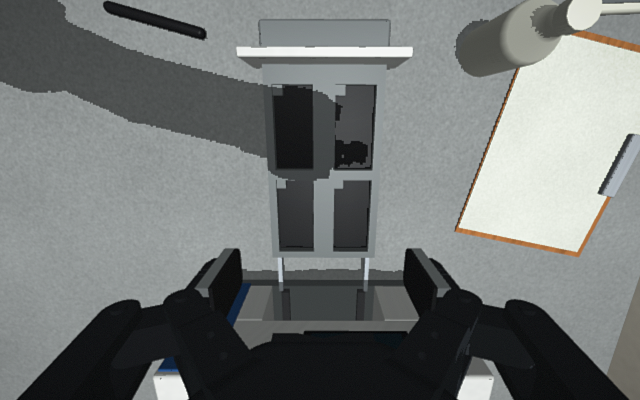

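The nests' pitch (116 and 76 mm), size and key corners (lower left in the nest frame, at pixels (277,90) and (280,184)) match the description. The drawer yaw is about 1.532. Next is the bench block.

{"api": "carry_out", "payload": {
  "linear": [
    [0.035,-0.006,0.006],
    [0.035,-0.006,0.006],
    [0.035,-0.006,0.006],
    [0.035,-0.006,0.006],
    [0.035,-0.006,0.006],
    [0.035,-0.006,0.006],
    [0.035,-0.006,0.006],
    [0.035,-0.006,0.006]
  ],
  "turn": [
    [0,0,0.08],
    [0,0,0],
    [0,0,0],
    [0,0,0],
    [0,0,0],
    [0,0,0],
    [0,0,0],
    [0,0,0]
  ]
}}

```text
t: 3.12
position: [0.5394, -0.053, 0.2109]
tool_rot: [-3.141, 0.001, 1.446]
wrist_force: [0.5, 0.6, -0.5]
grip_width: 0.0855
grip_force: 0.0
```

{"api": "carry_out", "payload": {
  "linear": [
    [0.035,0,0.006],
    [0.035,0,0.006],
    [0,0,0],
    [0,0,0],
    [0,0,0],
    [0,0,0],
    [0,0,0],
    [0,0,0]
  ],
  "turn": [
    [0,0,0],
    [0,0,0],
    [0,0,0.12],
    [0,0,0.12],
    [0,0,0.12],
    [0,0,0.12],
    [0,0,0.12],
    [0,0,0.12]
  ]
}}

```text
t: 3.78
position: [0.5485, 0.015, 0.1991]
tool_rot: [3.141, 0.001, 0.721]
wrist_force: [-0.1, 0.3, 0.6]
grip_width: 0.0856
grip_force: 0.0
```

{"api": "carry_out", "payload": {
  "linear": [
    [0,0,0],
    [0,0,0],
    [0,0,0],
    [0,0,0],
    [0,0,0],
    [0,0,0],
    [0,0,0],
    [0,0,0]
  ],
  "turn": [
    [0,0,0.12],
    [0,0,0.12],
    [0,0,0.12],
    [0,0,0.12],
    [0,0,0.12],
    [0,0,0.12],
    [0,0,0.12],
    [0,0,0.12]
  ]
}}

```text
t: 4.45
position: [0.5485, 0.015, 0.1993]
tool_rot: [3.141, 0.0, -0.239]
wrist_force: [-0.6, -0.6, -0.1]
grip_width: 0.0855
grip_force: 0.0
```

```bash
cat >> h.py <<'E'
def block(c,T,near,h=.036,rad=.09,tol=.006):
    P=cloud(c,T);m=(abs(P[...,2]-h)<tol)&(np.hypot(P[...,0]-near[0],P[...,1]-near[1])<rad)
    m=cv2.morphologyEx(m.astype(np.uint8),cv2.MORPH_OPEN,np.ones((3,3)))
    n,l,st,ce=cv2.connectedComponentsWithStats(m);i=1+np.argmax(st[1:,4])
    yy,xx=np.where(l==i);q=np.array([ray(c,(a,b),h,T)[:2] for a,b in zip(xx,yy)],np.float32)
    r=cv2.minAreaRect(q);print("block",st[i].tolist(),np.round(r[0],4),np.round(r[1],4),round(r[2],2),"z",round(float(np.median(P[l==i][:,2])),4));return r
E
python3 - <<'E'
from h import *
c,T=wrist();cv2.imwrite("pics/w2.png",c["img"]);s=manip.read_state();print(np.round(s["position"],4),np.round(s["tool_rot"],4),s["t"])
block(c,T,(.513,.02))
E
```

```text
[0.5485 0.0152 0.1992] [ 3.141e+00  2.000e-04 -2.472e-01] 4.5
block [305, 171, 40, 82, 3014] [0.5137 0.0205] [0.0459 0.1006] 77.01 z 0.0362
```

View pics/w2.png

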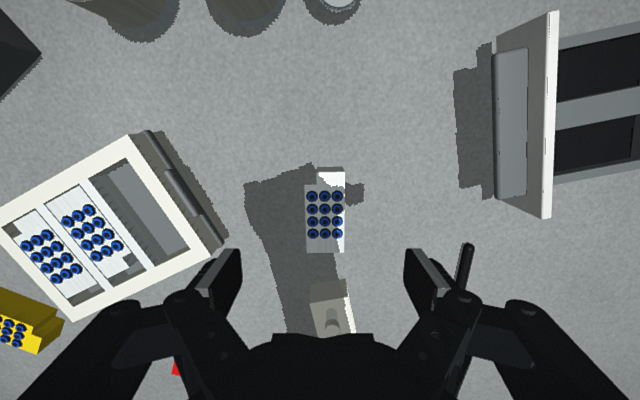

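The bench block fills (305–345, 171–253), and its cut corner is at the upper left (312,172), on the +x tool end. It measures 46 x 100 mm with its top at z 0.036, so it is the right part. I'll descend and grip it.

{"api": "carry_out", "payload": {
  "linear": [
    [-0.0175,0.0013,0.02],
    [-0.0176,0.0013,0.03],
    [0,0,0.035],
    [0,0,0.035],
    [0,0,0.035],
    [0,0,0.0322],
    [0,0,0],
    [0,0,0]
  ],
  "turn": [
    [0,0,-0.01],
    [0,0,-0.01],
    [0,0,0],
    [0,0,0],
    [0,0,0],
    [0,0,0],
    [0,0,0],
    [0,0,0]
  ]
}}

```text
t: 5.17
position: [0.5128, 0.0211, 0.0111]
tool_rot: [3.14, 0.004, -0.21]
wrist_force: [-0.2, -0.5, -0.0]
grip_width: 0.0857
grip_force: 0.0
```

{"api": "carry_out", "payload": {
  "linear": [
    [0,0,0],
    [0,0,0],
    [0,0,0],
    [0,0,0],
    [0,0,0],
    [0,0,0],
    [0,0,0],
    [0,0,0]
  ],
  "turn": [
    [0,0,0],
    [0,0,0],
    [0,0,0],
    [0,0,0],
    [0,0,0],
    [0,0,0],
    [0,0,0],
    [0,0,0]
  ],
  "grip": 1,
  "grip_force": 60
}}

```text
t: 5.83
position: [0.515, 0.0223, 0.0142]
tool_rot: [-3.141, -0.003, -0.211]
wrist_force: [-2.4, -1.1, 12.5]
grip_width: 0.045
grip_force: 60.4
```

{"api": "carry_out", "payload": {
  "linear": [
    [0,0,-0.01],
    [0,0,-0.03],
    [0,0,-0.035],
    [0,0,-0.035],
    [0,0,-0.02],
    [0,0,0],
    [0,0,0],
    [0,0,0]
  ],
  "turn": [
    [0,0,0],
    [0,0,0],
    [0,0,0],
    [0,0,0],
    [0,0,0],
    [0,0,0],
    [0,0,0],
    [0,0,0]
  ]
}}

```text
t: 6.5
position: [0.5134, 0.0226, 0.142]
tool_rot: [-3.142, 0.0, -0.21]
wrist_force: [-0.9, -0.2, -1.5]
grip_width: 0.0445
grip_force: 63.4
```

Run:
```python
from h import *
s=manip.read_state();print({k:np.round(s[k],4) for k in("t","position","tool_rot","wrist_force","grip_width")})
c=manip.capture("wrist");np.savez("pics/w3.npz",**c);cv2.imwrite("pics/w3.png",c["img"])
P=cloud(c,c["hand_eye"])  # tool frame
m=(abs(P[...,0])<.07)&(abs(P[...,1])<.021)&(P[...,2]>-.05)&(P[...,2]<.05)
q=P[m];print(len(q),np.percentile(q[:,2],[5,50,95]),q[:,0].min(),q[:,0].max())
A=np.c_[q[:,:2],np.ones(len(q))];co=np.linalg.lstsq(A,q[:,2],rcond=None)[0];print("top plane z=ax+by+c",np.round(co,4))
```

```text
{'t': np.float64(6.5), 'position': array([0.5134, 0.0226, 0.142 ]), 'tool_rot': array([-3.1415e+00,  2.0000e-04, -2.0980e-01]), 'wrist_force': array([-0.9258, -0.1667, -1.5011]), 'grip_width': np.float64(0.0445)}
13961 [-0.02507287 -0.02181231 -0.0105069 ] -0.040348824077206594 0.048849951455717674
top plane z=ax+by+c [ 0.0888 -0.0368 -0.0221]
```

View pics/w3.png

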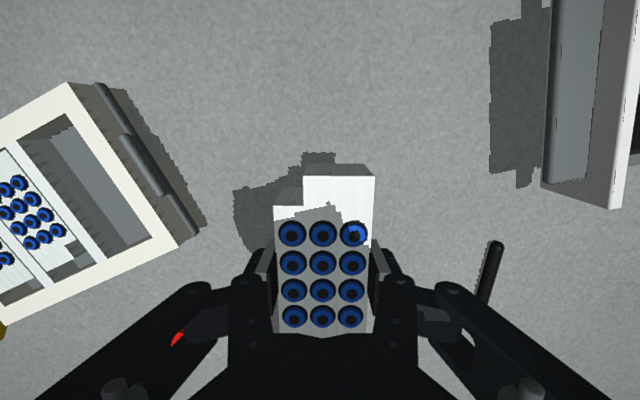

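The block is held level with its cut at the upper left (288,190). Its top is 22 mm behind the TCP and its centre is about 1 mm behind the tool axis. Now I'll carry it to nest3.

{"api": "carry_out", "payload": {
  "linear": [
    [0.008,0.036,0],
    [0.008,0.036,0],
    [0.008,0.036,0],
    [0.008,0.036,0],
    [0.008,0.036,0],
    [0.008,0.036,0],
    [0.008,0.036,0],
    [0.008,0.036,0]
  ],
  "turn": [
    [0,0,0],
    [0,0,0],
    [0,0,0],
    [0,0,0],
    [0,0,0],
    [0,0,0],
    [0,0,0],
    [0,0,0]
  ]
}}

```text
t: 7.22
position: [0.5153, -0.274, 0.1402]
tool_rot: [-3.141, 0.003, -0.21]
wrist_force: [0.0, 0.3, -1.4]
grip_width: 0.0446
grip_force: 63.2
```

{"api": "carry_out", "payload": {
  "linear": [
    [0.009,0.037,0],
    [0.009,0.037,0],
    [0.009,0.037,0],
    [0,0,0],
    [0,0,0],
    [0,0,0],
    [0,0,0],
    [0,0,0]
  ],
  "turn": [
    [0,0,0],
    [0,0,0],
    [0,0,0],
    [0,0,-0.116],
    [0,0,-0.116],
    [0,0,-0.116],
    [0,0,-0.116],
    [0,0,-0.116]
  ]
}}

```text
t: 7.88
position: [0.5188, -0.3862, 0.1397]
tool_rot: [-3.138, 0.002, 0.375]
wrist_force: [-0.3, -0.5, -3.4]
grip_width: 0.0445
grip_force: 63.3
```

{"api": "carry_out", "payload": {
  "linear": [
    [0,0,0],
    [0,0,0],
    [0,0,0],
    [0,0,0],
    [0,0,0],
    [0,0,0],
    [0,0,0],
    [0,0,0]
  ],
  "turn": [
    [0,0,-0.116],
    [0,0,-0.116],
    [0,0,-0.116],
    [0,0,-0.116],
    [0,0,-0.116],
    [0,0,-0.116],
    [0,0,-0.116],
    [0,0,-0.116]
  ]
}}

```text
t: 8.55
position: [0.5188, -0.3861, 0.1398]
tool_rot: [-3.138, -0.002, 1.304]
wrist_force: [0.5, 0.3, -3.1]
grip_width: 0.0448
grip_force: 63.3
```

{"api": "carry_out", "payload": {
  "linear": [
    [0,0,0],
    [0,0,0],
    [0,0,0],
    [0,0,0],
    [0,0,0]
  ],
  "turn": [
    [0,0,-0.116],
    [0,0,-0.116],
    [0,0,0],
    [0,0,0],
    [0,0,0]
  ]
}}

```text
t: 8.97
position: [0.5192, -0.3865, 0.1409]
tool_rot: [-3.14, -0.001, 1.526]
wrist_force: [-0.5, -0.0, -3.3]
grip_width: 0.0445
grip_force: 63.3
```

Run:
```python
from h import *
c,T=wrist();cv2.imwrite("pics/w4.png",c["img"])
nests(c,T)
plan([.5192,-.3874,.072],1.532)
s=manip.read_state();print(s["t"],np.round(s["position"],4))
```

```text
nest [387, 0, 73, 130, 846] [ 0.6004 -0.2805] [0.0912 0.0471] 87.4 z 0.0388
nest [293, 87, 60, 44, 2087] [ 0.5228 -0.3068] [0.0331 0.0478] 87.98 z 0.0358
nest [295, 147, 57, 40, 818] [ 0.5181 -0.348 ] [0.0565 0.0265] 23.89 z 0.0357
nest [387, 147, 55, 108, 791] [ 0.5992 -0.3907] [0.0997 0.04  ] 87.52 z 0.0368
tilt [-1.e-03  9.e-04 -1.e+00] yaw 1.5268
turn tool z -0.0052 rows 1 each -0.0052
lin after turn, total [-0.0009 -0.0002  0.0692] rows 2 each [-0.0004 -0.0001  0.0346]
9.0167 [ 0.5194 -0.3865  0.1412]
```

{"api": "carry_out", "payload": {
  "linear": [
    [-0.0009,0,0.03],
    [0,0,0.03],
    [0,0,0.009],
    [0,0,0],
    [0,0,0.004],
    [0,0,0.004],
    [0,0,0.002],
    [0,0,0]
  ],
  "turn": [
    [0,0,-0.004],
    [0,0,0],
    [0,0,0],
    [0,0,0],
    [0,0,0],
    [0,0,0],
    [0,0,0],
    [0,0,0]
  ]
}}

```text
t: 9.68
position: [0.52, -0.3879, 0.0637]
tool_rot: [3.141, 0.001, 1.534]
wrist_force: [-0.3, 0.6, -3.1]
grip_width: 0.0446
grip_force: 63.2
```

Run:
```python
from h import *
s=manip.read_state();print({k:np.round(s[k],4) for k in("t","position","tool_rot","wrist_force","moment")})
c,T=wrist();cv2.imwrite("pics/w5.png",cv2.resize(c["img"][60:360,170:470],(800,800))[:600])
```

```text
{'t': np.float64(9.6833), 'position': array([ 0.52  , -0.3879,  0.0637]), 'tool_rot': array([3.1409e+00, 6.0000e-04, 1.5335e+00]), 'wrist_force': array([-0.2726,  0.5754, -3.1431]), 'moment': array([-0.0278,  0.0217,  0.0389])}
```

View pics/w5.png

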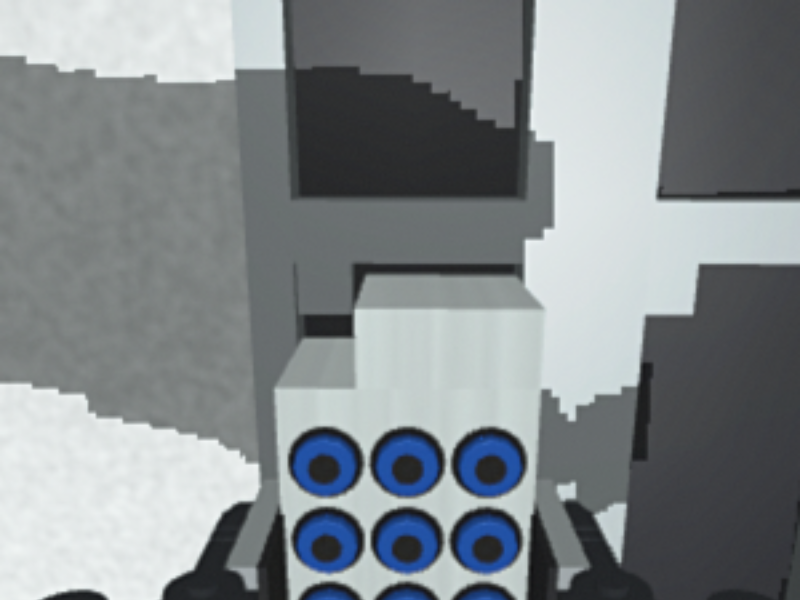

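The block sits just above nest3, with its cut over the key (325,290). It's centred sideways, with a 2 mm gap at the +y end, so I'll shift 0.5 mm and go down.

{"api": "carry_out", "payload": {
  "linear": [
    [0.0005,0,0.002],
    [0,0,0.003],
    [0,0,0.003],
    [0,0,0.003],
    [0,0,0.002],
    [0,0,0]
  ],
  "turn": [
    [0,0,0],
    [0,0,0],
    [0,0,0],
    [0,0,0],
    [0,0,0],
    [0,0,0]
  ]
}}

```text
t: 10.23
position: [0.5196, -0.3871, 0.0503]
tool_rot: [-3.141, 0.0, 1.534]
wrist_force: [-2.1, 1.0, 3.9]
grip_width: 0.0444
grip_force: 63.9
```

{"api": "carry_out", "payload": {
  "linear": [
    [0,0,0],
    [0,0,0],
    [0,0,0],
    [0,0,0],
    [0,0,-0.03],
    [0,0,-0.03],
    [0,0,-0.03],
    [0,0,-0.02]
  ],
  "turn": [
    [0,0,0],
    [0,0,0],
    [0,0,0],
    [0,0,0],
    [0,0,0],
    [0,0,0],
    [0,0,0],
    [0,0,0]
  ],
  "grip": 0.3
}}

```text
t: 10.9
position: [0.5205, -0.3873, 0.1627]
tool_rot: [3.14, 0.001, 1.534]
wrist_force: [0.1, -0.2, -0.5]
grip_width: 0.0601
grip_force: 0.0
```

```bash
cat >> h.py <<'E'
def topplane(c,T,ctr,yaw,L=.046,W=.02,lo=.03,hi=.12):
    P=cloud(c,T);d=P[...,:2]-np.array(ctr);u=np.array([np.cos(yaw),np.sin(yaw)]);a=d@u;b=d@np.array([-u[1],u[0]])
    m=(abs(a)<L)&(abs(b)<W)&(P[...,2]>lo)&(P[...,2]<hi);q=P[m][:,2];A=np.c_[a[m],b[m],np.ones(m.sum())]
    k=np.ones(len(q),bool)
    for _ in range(4):
        co=np.linalg.lstsq(A[k],q[k],rcond=None)[0];k=abs(A@co-q)<.004
    print("plane slope along,across,z",np.round(co,4),k.sum(),len(q));return co
E
python3 - <<'E'
from h import *
c,T=wrist();s=manip.read_state();print(np.round(s["position"],4),s["grip_width"],s["t"])
topplane(c,T,(.5192,-.3884),1.532)
block(c,T,(.5192,-.3884),h=.0715)
t=manip.capture("top");topplane(t,t["world_from_camera"],(.5192,-.3884),1.532)
np.savez("pics/top1.npz",**t)
plan([.513+.0,.2558,.16],.227)
E
```

```text
[ 0.5219 -0.3881  0.166 ] 0.05965345189534535 10.95
plane slope along,across,z [-0.0015  0.0026  0.0727] 4315 4486
block [295, 148, 54, 108, 5330] [ 0.5193 -0.3884] [0.0995 0.046 ] 87.62 z 0.072
plane slope along,across,z [-0.0101 -0.0064  0.0718] 442 523
tilt [ 0.005  -0.0033 -1.    ] yaw 1.5335
turn tool z 1.3065 rows 11 each 0.1188
lin after turn, total [ 0.1366 -0.6292  0.0039] rows 19 each [ 0.0072 -0.0331  0.0002]
```

Nest3 is seated level with its top at 0.072. Next, the cold box.

{"api": "carry_out", "payload": {
  "linear": [
    [0.0385,0,-0.0035],
    [0.0385,0,-0.0035],
    [0.0385,0,-0.0035],
    [0.0385,0,-0.0035],
    [0.0385,0,-0.0035],
    [0.0385,0,-0.0035],
    [0.0385,0,-0.0035],
    [0.0385,0,-0.0035]
  ],
  "turn": [
    [0,0,0],
    [0,0,0],
    [0,0,0],
    [0,0,0],
    [0,0,0],
    [0,0,0],
    [0,0,0],
    [0,0,0]
  ],
  "grip": 1
}}

```text
t: 11.67
position: [0.5305, -0.0776, 0.1875]
tool_rot: [-3.141, -0.0, 1.534]
wrist_force: [1.3, 0.0, -0.3]
grip_width: -0.0006
grip_force: 0.0
```

{"api": "carry_out", "payload": {
  "linear": [
    [0.0385,0.001,-0.0035],
    [0.0385,0.001,-0.0035],
    [0.0385,0.001,-0.0035],
    [0.0385,0.001,-0.0035],
    [0.0385,0.001,-0.0035],
    [0.0385,0.001,-0.0035],
    [0.0385,0.001,-0.0035],
    [0.0385,0.001,-0.0035]
  ],
  "turn": [
    [0,0,0],
    [0,0,0],
    [0,0,0],
    [0,0,0],
    [0,0,0],
    [0,0,0],
    [0,0,0],
    [0,0,0]
  ]
}}

```text
t: 12.33
position: [0.55, 0.2298, 0.2154]
tool_rot: [-3.141, 0.001, 1.534]
wrist_force: [1.1, -0.2, -0.3]
grip_width: 0.0003
grip_force: 0.0
```

{"api": "carry_out", "payload": {
  "linear": [
    [0.0385,0,-0.003],
    [0,0,0],
    [0,0,0],
    [0,0,0],
    [0,0,0],
    [0,0,0],
    [0,0,0],
    [0,0,0]
  ],
  "turn": [
    [0,0,0],
    [0,0,0.1187],
    [0,0,0.1187],
    [0,0,0.1187],
    [0,0,0.1187],
    [0,0,0.1187],
    [0,0,0.1187],
    [0,0,0.1187]
  ]
}}

```text
t: 13.0
position: [0.5516, 0.2664, 0.2181]
tool_rot: [-3.142, 0.001, 0.697]
wrist_force: [0.1, -0.2, -0.4]
grip_width: 0.0
grip_force: 0.0
```

{"api": "carry_out", "payload": {
  "linear": [
    [0,0,0],
    [0,0,0],
    [0,0,0],
    [0,0,0],
    [0,0,0],
    [0,0,0],
    [0,0,0]
  ],
  "turn": [
    [0,0,0.1187],
    [0,0,0.1187],
    [0,0,0.1187],
    [0,0,0.1187],
    [0,0,0],
    [0,0,0],
    [0,0,0]
  ]
}}

```text
t: 13.58
position: [0.5517, 0.2666, 0.2185]
tool_rot: [3.141, 0.001, 0.232]
wrist_force: [1.4, -0.2, 0.2]
grip_width: -0.0001
grip_force: 0.0
```

Run:
```python
from h import *
c,T=wrist();s=manip.read_state();print(np.round(s["position"],4),np.round(s["tool_rot"],3),s["grip_width"],s["t"])
cv2.imwrite("pics/w6.png",c["img"]);np.savez("pics/w6.npz",T=T,**c)
P=cloud(c,T);im=c["img"].astype(int)
# box outline: deck/rim heights
m=(P[...,2]>.055)&(P[...,2]<.07)&(np.hypot(P[...,0]-.555,P[...,1]-.268)<.14)
q=np.array([ray(c,(u,v),.063,T)[:2] for v,u in zip(*np.where(m))],np.float32);r=cv2.minAreaRect(q);print("box",np.round(r[0],4),np.round(r[1],4),r[2])
# blue caps -> per pocket centre
b=(im[...,0]-im[...,2]>50)&m;
q=np.array([ray(c,(u,v),.065,T)[:2] for v,u in zip(*np.where(b))],np.float32)
u=np.array([np.cos(np.radians(13)),np.sin(np.radians(13))]);w=np.array([-u[1],u[0]]);bb=q@w
mid=(bb.min()+bb.max())/2
for k in (bb<mid,bb>mid):
    r=cv2.minAreaRect(q[k]);print("caps",np.round(r[0],4),np.round(r[1],4),r[2])
print("deck z",np.round(np.median(P[m][:,2]),4))
```

```text
[0.5518 0.2666 0.2187] [3.141e+00 1.000e-03 2.310e-01] 3.0288627627979047e-05 13.6333
box [0.5545 0.2683] [0.1489 0.1998] 12.960579872131348
caps [0.5614 0.2697] [0.0567 0.0395] 13.273229598999023
caps [0.546 0.328] [0.0558 0.0392] 13.125640869140625
deck z 0.0628
```

View pics/w6.png

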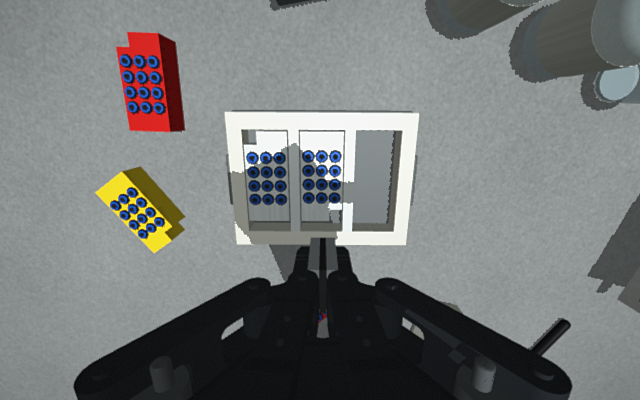

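Both blocks show, with A's cut at (250,137) and B's at (345,212), and the box measures 149 x 200 mm as it should. I'll press B's -x end now.

{"api": "carry_out", "payload": {
  "linear": [
    [-0.031,-0.003,0.02],
    [0,0,0.033],
    [0,0,0.033],
    [0,0,0.033],
    [0,0,0.032],
    [0,0,0.002],
    [0,0,0.002],
    [0,0,0]
  ],
  "turn": [
    [0,0,0],
    [0,0,0],
    [0,0,0],
    [0,0,0],
    [0,0,0],
    [0,0,0],
    [0,0,0],
    [0,0,0]
  ]
}}

```text
t: 14.3
position: [0.5215, 0.2627, 0.0648]
tool_rot: [-3.141, -0.0, 0.229]
wrist_force: [-0.6, 0.4, -0.1]
grip_width: 0.0001
grip_force: 0.0
```

{"api": "carry_out", "payload": {
  "linear": [
    [0,0,0.002],
    [0,0,0.002],
    [0,0,0.002],
    [0,0,0.002],
    [0,0,0.002],
    [0,0,0.002],
    [0,0,0.002],
    [0,0,0]
  ],
  "turn": [
    [0,0,0],
    [0,0,0],
    [0,0,0],
    [0,0,0],
    [0,0,0],
    [0,0,0],
    [0,0,0],
    [0,0,0]
  ]
}}

```text
t: 14.97
position: [0.5214, 0.2628, 0.0523]
tool_rot: [-3.142, -0.002, 0.228]
wrist_force: [-6.0, -3.1, 29.5]
grip_width: -0.0003
grip_force: 14.8
```

Run:
```python
from h import *
c,T=wrist();s=manip.read_state();print(np.round(s["position"],4),np.round(s["wrist_force"],1),s["t"])
cv2.imwrite("pics/w7.png",cv2.resize(c["img"][40:320,150:500],(750,600)))
topplane(c,T,(.5604+.03,.2696+.007),.2262,L=.025,W=.018,lo=.055)
```

```text
[0.5214 0.2627 0.0524] [-5.1 -4.2 29.3] 15.0167
plane slope along,across,z [-0.3386  0.0072  0.0706] 3780 7556
```

View pics/w7.png

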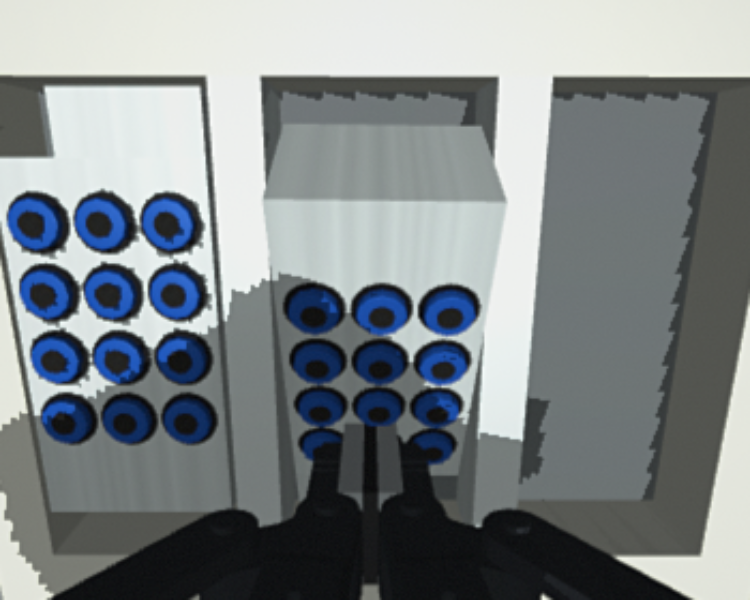

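The block has tipped: its raised end's top edge is at (265–505, 200). I'll back off and check that it stays.

{"api": "carry_out", "payload": {
  "linear": [
    [0,0,-0.004],
    [0,0,-0.02],
    [0,0,-0.04],
    [0,0,-0.04],
    [0,0,-0.04],
    [0,0,0],
    [0,0,0]
  ],
  "turn": [
    [0,0,0],
    [0,0,0],
    [0,0,0],
    [0,0,0],
    [0,0,0],
    [0,0,0],
    [0,0,0]
  ]
}}

```text
t: 15.6
position: [0.5222, 0.2631, 0.1967]
tool_rot: [-3.14, -0.005, 0.228]
wrist_force: [0.3, -0.3, -0.6]
grip_width: 0.0001
grip_force: 0.0
```

```bash
cat >> h.py <<'E'
def tipped(c,T,ctr,yaw=.2262):
    P=cloud(c,T);d=P[...,:2]-np.array(ctr);u=np.array([np.cos(yaw),np.sin(yaw)]);a=d@u;b=d@np.array([-u[1],u[0]])
    for b0 in (-12,-4,4,12):
        print("w",b0,[(x,round(float(np.median(P[(abs(a-x/1000)<.002)&(abs(b-b0/1000)<.003)][:,2]))*1000,1) if ((abs(a-x/1000)<.002)&(abs(b-b0/1000)<.003)).sum()>3 else None) for x in (-30,0,10,20,25,30,34,37,40,43,46,50)])
    m=(abs(a)<.06)&(abs(b)<.03)&(P[...,2]>.07);print("raised extents a",np.percentile(a[m],[1,99]),"b",np.percentile(b[m],[1,50,99]))
E
python3 - <<'E'
from h import *
c,T=wrist();s=manip.read_state();print(np.round(s["position"],4),np.round(s["wrist_force"],1),s["t"])
tipped(c,T,(.5604,.2696))
E
```

```text
[0.5213 0.2625 0.1949] [-0.2 -0.6 -0. ] 15.65
w -12 [(-30, 214.7), (0, 70.6), (10, 73.0), (20, 77.6), (25, 80.3), (30, 76.2), (34, 68.1), (37, 61.5), (40, 53.7), (43, 35.7), (46, 35.8), (50, 36.5)]
w -4 [(-30, 279.0), (0, 71.3), (10, 73.2), (20, 77.6), (25, 80.1), (30, 76.3), (34, 68.3), (37, 60.8), (40, 53.9), (43, 49.0), (46, 36.0), (50, 36.1)]
w 4 [(-30, 278.3), (0, 68.9), (10, 72.9), (20, 77.6), (25, 80.0), (30, 76.5), (34, 339.3), (37, 61.3), (40, 54.0), (43, 49.4), (46, 35.8), (50, 36.3)]
w 12 [(-30, 214.0), (0, 71.7), (10, 73.0), (20, 77.5), (25, 80.0), (30, 76.4), (34, 68.9), (37, 61.8), (40, 54.4), (43, 49.4), (46, 36.0), (50, 36.1)]
raised extents a [-0.04700877  0.03431215] b [-0.02894632  0.00166925  0.02909276]
```

B stays leaning. Its raised top edge is 27 mm from the nominal centre at z 0.081, tilted about 0.46 rad. I'll check how far back the fingertips sit at this opening, using the stored picture.

Run:
```python
from h import *
c=dict(np.load("pics/w3.npz"));P=cloud(c,c["hand_eye"])
for sgn in(1,-1):
    m=(abs(P[...,0])<.03)&(P[...,1]*sgn>.0235)&(P[...,1]*sgn<.045)&(P[...,2]<.06)&(P[...,2]>-.1)
    q=P[m];print(sgn,len(q),"z max",np.percentile(q[:,2],[50,90,98,100]).round(4),"x",np.percentile(q[:,0],[2,98]).round(4),"y",np.percentile(abs(q[:,1]),[2,98]).round(4))
    k=q[q[:,2]>np.percentile(q[:,2],90)];print(k[:6].round(4).tolist())
plan([.5818,.2745,.12])
```

```text
1 4600 z max [-0.0561 -0.0306 -0.014  -0.004 ] x [-0.01    0.0172] y [0.0237 0.0447]
[[0.0278, 0.0237, -0.0207], [0.0192, 0.0236, -0.0209], [0.0107, 0.0265, -0.006], [0.0101, 0.0273, -0.0047], [0.0098, 0.028, -0.004], [0.0102, 0.0284, -0.0049]]
-1 4585 z max [-0.0565 -0.0313 -0.014  -0.0042] x [-0.0105  0.0171] y [0.0237 0.0448]
[[0.0101, -0.0287, -0.0047], [0.0099, -0.0282, -0.0042], [0.0106, -0.0274, -0.0057], [0.0103, -0.027, -0.005], [0.0109, -0.0262, -0.0063], [0.0108, -0.0257, -0.0062]]
tilt [ 1.6e-03  7.0e-04 -1.0e+00] yaw 0.2279
lin after turn, total [0.0617 0.002  0.0749] rows 3 each [0.0206 0.0007 0.025 ]
```

{"api": "carry_out", "payload": {
  "linear": [
    [0.031,0.001,0.01],
    [0.031,0.001,0.02],
    [0,0,0.03],
    [0,0,0.035],
    [0,0,0.03],
    [0,0,0.009],
    [0,0,0],
    [0,0,0]
  ],
  "turn": [
    [0,0,0],
    [0,0,0],
    [0,0,0],
    [0,0,0],
    [0,0,0],
    [0,0,0],
    [0,0,0],
    [0,0,0]
  ],
  "grip": 0.2,
  "grip_force": 20
}}

```text
t: 16.32
position: [0.5809, 0.2741, 0.0586]
tool_rot: [3.141, 0.003, 0.228]
wrist_force: [0.3, -0.1, 0.6]
grip_width: 0.0682
grip_force: 0.0
```

{"api": "carry_out", "payload": {
  "linear": [
    [0,0,0],
    [0,0,0],
    [0,0,0],
    [0,0,0],
    [0,0,0],
    [0,0,0],
    [0,0,0]
  ],
  "turn": [
    [0,0,0],
    [0,0,0],
    [0,0,0],
    [0,0,0],
    [0,0,0],
    [0,0,0],
    [0,0,0]
  ],
  "grip": 1
}}

```text
t: 16.9
position: [0.5823, 0.275, 0.0609]
tool_rot: [-3.141, -0.001, 0.228]
wrist_force: [0.6, -0.1, 5.1]
grip_width: 0.0458
grip_force: 25.4
```

{"api": "carry_out", "payload": {
  "linear": [
    [0,0,0],
    [0,0,0],
    [0,0,0],
    [0,0,0]
  ],
  "turn": [
    [0,0,0],
    [0,0,0],
    [0,0,0],
    [0,0,0]
  ],
  "grip_force": 90
}}

```text
t: 17.23
position: [0.5824, 0.275, 0.0613]
tool_rot: [-3.141, -0.002, 0.228]
wrist_force: [-0.9, -1.0, 9.1]
grip_width: 0.0441
grip_force: 93.4
```

Run:
```python
from h import *
c,T=wrist();s=manip.read_state();print(np.round(s["position"],4),np.round(s["wrist_force"],1),s["grip_width"],s["grip_force"],s["t"])
tipped(c,T,(.5604,.2696))
```

```text
[0.5824 0.275  0.0613] [-0.3 -0.4  9.9] 0.04393895053167408 93.43109504276072 17.2833
w -12 [(-30, 56.2), (0, 72.0), (10, 73.1), (20, 77.1), (25, 79.7), (30, 78.2), (34, 139.7), (37, 65.1), (40, 154.2), (43, 157.9), (46, None), (50, 62.4)]
w -4 [(-30, 54.3), (0, 71.0), (10, 73.0), (20, 77.3), (25, 79.8), (30, 78.3), (34, 146.9), (37, 61.4), (40, 53.4), (43, 49.9), (46, None), (50, 62.5)]
w 4 [(-30, 54.4), (0, 70.8), (10, 73.1), (20, 77.3), (25, 79.6), (30, 78.6), (34, 146.9), (37, 61.3), (40, 53.1), (43, 49.6), (46, None), (50, 62.5)]
w 12 [(-30, 57.5), (0, 71.6), (10, 73.2), (20, 77.4), (25, 79.8), (30, 78.6), (34, 139.8), (37, 102.4), (40, 154.7), (43, 157.9), (46, None), (50, 62.2)]
raised extents a [0.00409798 0.04242563] b [-2.84261670e-02 -9.54362748e-05  2.84417034e-02]
```

{"api": "carry_out", "payload": {
  "linear": [
    [0.002,0,-0.004],
    [0.002,0,-0.008],
    [0.001,0,-0.02],
    [0,0,-0.03],
    [0,0,-0.035],
    [0,0,-0.035],
    [0,0,0],
    [0,0,0]
  ],
  "turn": [
    [0,0,0],
    [0,0,0],
    [0,0,0],
    [0,0,0],
    [0,0,0],
    [0,0,0],
    [0,0,0],
    [0,0,0]
  ]
}}

```text
t: 17.95
position: [0.5878, 0.2761, 0.1946]
tool_rot: [-3.14, -0.004, 0.228]
wrist_force: [0.5, -0.4, -4.0]
grip_width: 0.0442
grip_force: 92.4
```

```bash
cat >> h.py <<'E'
def held():
    s=manip.read_state();c=manip.capture("wrist");P=cloud(c,c["hand_eye"])
    print("t",round(s["t"],2),"pos",np.round(s["position"],4),"F",np.round(s["wrist_force"],1),"w",round(float(s["grip_width"]),4),"yaw",round(s["tool_rot"][2],4))
    for x in range(-60,61,10):
        m=(abs(P[...,0]-x/1000)<.0025)&(abs(P[...,1])<.015)&(P[...,2]>-.08)&(P[...,2]<.1)
        if m.sum()>10:print((x,round(float(np.median(P[m][:,2]))*1000,1)),end=" ")
    print();return c,P
E
python3 -c "
from h import *
c,P=held();cv2.imwrite('pics/w8.png',c['img'])
"
```

```text
t 17.95 pos [0.5878 0.2761 0.1946] F [ 0.5 -0.4 -4. ] w 0.0442 yaw 0.2278
(-60, 8.1) (-50, 3.1) (-40, 1.3) (-30, -5.4) (-20, -11.0) (-10, -12.5) (0, -17.2) (10, -73.8) (20, 9.5)
```

View pics/w8.png

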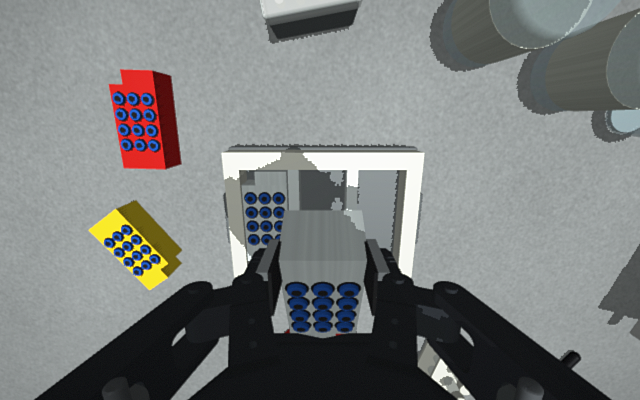

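{"api": "carry_out", "payload": {
  "linear": [
    [-0.0166,0.0325,0],
    [-0.0166,0.0325,0],
    [-0.0166,0.0325,0],
    [-0.0166,0.0325,0],
    [-0.0166,0.0325,0],
    [-0.0166,0.0325,0],
    [-0.0166,0.0325,0],
    [0,0,0]
  ],
  "turn": [
    [0,0,0],
    [0,0,0],
    [0,0,0],
    [0,0,0],
    [0,0,0],
    [0,0,0],
    [0,0,0],
    [0,0,0]
  ]
}}

```text
t: 18.67
position: [0.5213, 0.0195, 0.1902]
tool_rot: [3.138, 0.007, 0.22]
wrist_force: [-1.5, -0.4, -3.5]
grip_width: 0.0437
grip_force: 92.8
```

{"api": "carry_out", "payload": {
  "linear": [
    [0,0,0],
    [0,0,0],
    [0,0,0],
    [0,0,0],
    [0.013,0,0.027],
    [0.013,0,0.027],
    [0.013,0,0.027],
    [0,0,0]
  ],
  "turn": [
    [0,-0.114,0],
    [0,-0.114,0],
    [0,-0.114,0],
    [0,-0.114,0],
    [0,0,0],
    [0,0,0],
    [0,0,0],
    [0,0,0]
  ]
}}

```text
t: 19.33
position: [0.5212, 0.0275, 0.0963]
tool_rot: [-3.141, 0.465, 0.229]
wrist_force: [-1.2, 0.4, -2.9]
grip_width: 0.0438
grip_force: 93.0
```

Run:
```python
from h import *
c,T=wrist();s=manip.read_state();print(np.round(s["position"],4),np.round(s["tool_rot"],3),np.round(s["wrist_force"],1),s["t"])
p=s["position"];topplane(c,T,(p[0]-.036,p[1]-.008),.2278,L=.045,W=.018,lo=.06,hi=.16)
t=manip.capture("top");topplane(t,t["world_from_camera"],(p[0]-.05,p[1]-.011),.2278,L=.03,W=.018,lo=.06,hi=.16)
```

```text
[0.5221 0.0276 0.0991] [-3.141  0.463  0.229] [ 0.1 -0.1 -2.5] 19.3833
plane slope along,across,z [-0.0404 -0.0013  0.114 ] 4258 4258
plane slope along,across,z [0. 0. 0.] 0 0
```

{"api": "carry_out", "payload": {
  "linear": [
    [0,0,0],
    [0.0095,0,0.0215],
    [0.0095,0,0.0215],
    [0.0095,0,0.0215],
    [0.0012,0,0.0025],
    [0.0012,0,0.0025],
    [0,0,0],
    [0,0,0]
  ],
  "turn": [
    [0,0.038,0],
    [0,0,0],
    [0,0,0],
    [0,0,0],
    [0,0,0],
    [0,0,0],
    [0,0,0],
    [0,0,0]
  ]
}}

```text
t: 20.1
position: [0.5253, 0.0278, 0.0276]
tool_rot: [3.141, 0.416, 0.228]
wrist_force: [0.2, -0.4, -2.4]
grip_width: 0.0436
grip_force: 93.0
```

{"api": "carry_out", "payload": {
  "linear": [
    [0.001,0,0.002],
    [0.001,0,0.002],
    [0.001,0,0.002],
    [0,0,0]
  ],
  "turn": [
    [0,0,0],
    [0,0,0],
    [0,0,0],
    [0,0,0]
  ]
}}

```text
t: 20.43
position: [0.5255, 0.0279, 0.0203]
tool_rot: [3.141, 0.417, 0.228]
wrist_force: [3.3, -0.3, 5.1]
grip_width: 0.0436
grip_force: 94.1
```

{"api": "carry_out", "payload": {
  "linear": [
    [0,0,0],
    [0,0,0],
    [0,0,0],
    [0,0,0],
    [-0.008,0,-0.018],
    [-0.014,0,-0.032],
    [-0.014,0,-0.032],
    [-0.014,0,-0.032]
  ],
  "turn": [
    [0,0,0],
    [0,0,0],
    [0,0,0],
    [0,0,0],
    [0,0,0],
    [0,0,0],
    [0,0,0],
    [0,0,0]
  ],
  "grip": 0.2
}}

```text
t: 21.1
position: [0.5247, 0.0278, 0.145]
tool_rot: [-3.141, 0.42, 0.228]
wrist_force: [1.0, -0.2, 0.0]
grip_width: 0.0682
grip_force: 0.0
```

{"api": "carry_out", "payload": {
  "linear": [
    [0,0,-0.01],
    [0,0,-0.01],
    [0,0,-0.01],
    [0,0,-0.01],
    [0,0,0],
    [0,0,0],
    [0,0,0],
    [0,0,0]
  ],
  "turn": [
    [0,0.1045,0],
    [0,0.1045,0],
    [0,0.1045,0],
    [0,0.1045,0],
    [0,0,-0.12],
    [0,0,-0.12],
    [0,0,-0.12],
    [0,0,-0.12]
  ]
}}

```text
t: 21.77
position: [0.535, 0.0301, 0.1826]
tool_rot: [3.141, -0.0, 0.714]
wrist_force: [0.0, 0.2, -0.1]
grip_width: 0.0685
grip_force: 0.0
```

Run:
```python
from h import *
c,T=wrist();s=manip.read_state();print(np.round(s["position"],4),np.round(s["tool_rot"],3),s["t"])
r=block(c,T,(.49,.02))
plan([*r[0],.19],.2278+np.pi)
```

```text
[0.535  0.03   0.1824] [3.141 0.    0.722] 21.8167
block [267, 176, 76, 86, 3333] [0.4904 0.0195] [0.1012 0.0462] 13.22 z 0.0361
tilt [-1.e-04 -4.e-04 -1.e+00] yaw 0.7221
turn tool z -2.6472 rows 23 each -0.1151
lin after turn, total [ 0.0458 -0.0001 -0.0076] rows 2 each [ 0.0229 -0.0001 -0.0038]
```

{"api": "carry_out", "payload": {
  "linear": [
    [0,0,0],
    [0,0,0],
    [0,0,0],
    [0,0,0],
    [0,0,0],
    [0,0,0],
    [0,0,0],
    [0,0,0]
  ],
  "turn": [
    [0,0,-0.116],
    [0,0,-0.116],
    [0,0,-0.116],
    [0,0,-0.116],
    [0,0,-0.116],
    [0,0,-0.116],
    [0,0,-0.116],
    [0,0,-0.116]
  ]
}}

```text
t: 22.48
position: [0.5351, 0.0301, 0.1821]
tool_rot: [-3.141, 0.0, 1.639]
wrist_force: [-0.3, 0.3, 0.0]
grip_width: 0.0683
grip_force: 0.0
```

{"api": "carry_out", "payload": {
  "linear": [
    [0,0,0],
    [0,0,0],
    [0,0,0],
    [0,0,0],
    [0,0,0],
    [0,0,0],
    [0,0,0],
    [0,0,0]
  ],
  "turn": [
    [0,0,-0.116],
    [0,0,-0.116],
    [0,0,-0.116],
    [0,0,-0.116],
    [0,0,-0.116],
    [0,0,-0.116],
    [0,0,-0.116],
    [0,0,-0.116]
  ]
}}

```text
t: 23.15
position: [0.535, 0.03, 0.1821]
tool_rot: [-3.141, -0.0, 2.567]
wrist_force: [-0.0, 0.4, -1.3]
grip_width: 0.0681
grip_force: 0.0
```

{"api": "carry_out", "payload": {
  "linear": [
    [0,0,0],
    [0,0,0],
    [0,0,0],
    [0,0,0],
    [0,0,0],
    [0,0,0],
    [0,0,0],
    [0,0,0]
  ],
  "turn": [
    [0,0,-0.116],
    [0,0,-0.116],
    [0,0,-0.116],
    [0,0,-0.116],
    [0,0,-0.116],
    [0,0,-0.116],
    [0,0,-0.112],
    [0,0,0]
  ]
}}

```text
t: 23.82
position: [0.535, 0.0299, 0.1817]
tool_rot: [3.141, -0.001, -2.909]
wrist_force: [-0.2, -0.1, 0.2]
grip_width: 0.0686
grip_force: 0.0
```

Run:
```python
from h import *
c,T=wrist();s=manip.read_state();print(np.round(s["position"],4),np.round(s["tool_rot"],3),s["t"])
cv2.imwrite("pics/w9.png",cv2.resize(c["img"][120:320,200:440],(720,600)))
r=block(c,T,(.49,.02))
plan([*r[0],.013])
```

```text
[0.535  0.03   0.1818] [ 3.141e+00 -1.000e-03 -2.915e+00] 23.8667
block [300, 94, 47, 99, 4205] [0.4901 0.0196] [0.099  0.0459] 13.21 z 0.0362
tilt [-1.3e-03  4.0e-04 -1.0e+00] yaw -2.9153
lin after turn, total [ 4.600e-02 -1.000e-04  1.688e-01] rows 5 each [ 0.0092 -0.      0.0338]
```

View pics/w9.png

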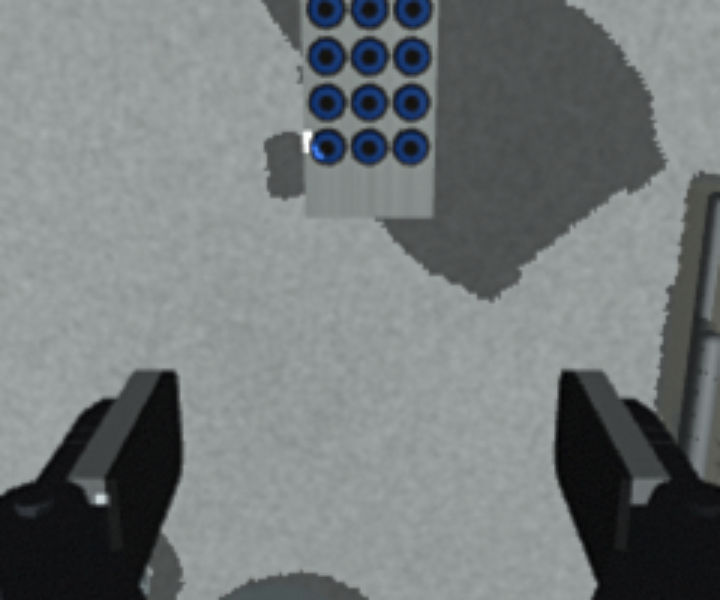

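The near end (305–435, 215) is whole, so the cut end points along tool +x as wanted. I'll grip at the middle.

{"api": "carry_out", "payload": {
  "linear": [
    [0.023,0,0.02],
    [0.023,0,0.03],
    [0,0,0.035],
    [0,0,0.035],
    [0,0,0.03],
    [0,0,0.018],
    [0,0,0],
    [0,0,0]
  ],
  "turn": [
    [0,0,0],
    [0,0,0],
    [0,0,0],
    [0,0,0],
    [0,0,0],
    [0,0,0],
    [0,0,0],
    [0,0,0]
  ],
  "grip_force": 60
}}

```text
t: 24.53
position: [0.49, 0.02, 0.014]
tool_rot: [-3.142, -0.002, -2.914]
wrist_force: [-0.0, 0.7, 0.4]
grip_width: 0.068
grip_force: 0.0
```

{"api": "carry_out", "payload": {
  "linear": [
    [0,0,0],
    [0,0,0],
    [0,0,0],
    [0,0,0],
    [0,0,0],
    [0,0,0],
    [0,0,0],
    [0,0,0]
  ],
  "turn": [
    [0,0,0],
    [0,0,0],
    [0,0,0],
    [0,0,0],
    [0,0,0],
    [0,0,0],
    [0,0,0],
    [0,0,0]
  ],
  "grip": 1
}}

```text
t: 25.2
position: [0.4912, 0.0199, 0.0159]
tool_rot: [-3.141, 0.002, -2.912]
wrist_force: [-1.0, -0.4, 7.5]
grip_width: 0.0446
grip_force: 62.2
```

{"api": "carry_out", "payload": {
  "linear": [
    [0,0,-0.01],
    [0,0,-0.03],
    [0,0,-0.035],
    [0,0,-0.035],
    [0,0,-0.02],
    [0,0,0],
    [0,0,0],
    [0,0,0]
  ],
  "turn": [
    [0,0,0],
    [0,0,0],
    [0,0,0],
    [0,0,0],
    [0,0,0],
    [0,0,0],
    [0,0,0],
    [0,0,0]
  ]
}}

```text
t: 25.87
position: [0.49, 0.0188, 0.1439]
tool_rot: [-3.141, -0.0, -2.912]
wrist_force: [-0.7, 0.2, -3.3]
grip_width: 0.0446
grip_force: 63.0
```

```bash
cat >> h.py <<'E'
def endx(P):
    # +x end of the held block (uncut side, tool y>-.002..): sharp drop of depth
    for lo,hi in((-.019,-.011),(-.002,.006),(.012,.019)):
        m=(P[...,1]>lo)&(P[...,1]<hi)&(P[...,2]>-.03)&(P[...,2]<-.017)&(P[...,0]>-.06)&(P[...,0]<.07);q=P[m]
        print("y",lo,"x end",round(float(np.percentile(q[:,0],99.5)),4),"top z",np.round(np.median(q[:,2]),4),end=" | ")
    print()
E
python3 - <<'E'
from h import *
c,P=held();endx(P)
w=dict(np.load("pics/w3.npz"));endx(cloud(w,w["hand_eye"]))
s=manip.read_state();p=s["position"]
plan([.5245,-.2725,.142],1.532)
E
```

```text
t 25.87 pos [0.49   0.0188 0.1439] F [-0.7  0.2 -3.3] w 0.0446 yaw -2.9124
(-40, -19.5) (-30, -19.9) (-20, -21.9) (-10, -22.4) (0, -19.9) (10, -74.7) (20, -22.1) (30, -20.1) (40, -19.9) (50, -17.4) 
y -0.019 x end 0.0375 top z -0.022 | y -0.002 x end 0.0513 top z -0.0204 | y 0.012 x end 0.0514 top z -0.0206 | 
y -0.019 x end 0.0347 top z -0.0237 | y -0.002 x end 0.0486 top z -0.0221 | y 0.012 x end 0.0485 top z -0.0225 | 
tilt [-1.3e-03 -6.0e-04 -1.0e+00] yaw -2.9118
turn tool z -4.4438 rows 38 each -0.1169
lin after turn, total [-0.29    0.046   0.0015] rows 9 each [-0.0322  0.0051  0.0002]
```

{"api": "carry_out", "payload": {
  "linear": [
    [-0.001,-0.035,0],
    [-0.001,-0.035,0],
    [-0.001,-0.035,0],
    [-0.001,-0.035,0],
    [-0.001,-0.035,0],
    [-0.001,-0.035,0],
    [-0.001,-0.035,0],
    [-0.001,-0.035,0]
  ],
  "turn": [
    [0,0,0],
    [0,0,0],
    [0,0,0],
    [0,0,0],
    [0,0,0],
    [0,0,0],
    [0,0,0],
    [0,0,0]
  ]
}}

```text
t: 26.58
position: [0.5616, -0.2527, 0.1424]
tool_rot: [3.14, -0.002, -2.911]
wrist_force: [1.7, -0.1, -3.3]
grip_width: 0.0449
grip_force: 62.9
```

{"api": "carry_out", "payload": {
  "linear": [
    [0,-0.036,0],
    [0,-0.036,0],
    [0,-0.036,0],
    [0,-0.036,0],
    [0,0,0],
    [0,0,0],
    [0,0,0],
    [0,0,0]
  ],
  "turn": [
    [0,0,0],
    [0,0,0],
    [0,0,0],
    [0,0,0],
    [0,0,0.115],
    [0,0,0.115],
    [0,0,0.115],
    [0,0,0.115]
  ]
}}

```text
t: 27.25
position: [0.5943, -0.3909, 0.1416]
tool_rot: [3.14, -0.003, 2.906]
wrist_force: [-0.5, -0.2, -2.9]
grip_width: 0.0444
grip_force: 63.1
```

{"api": "carry_out", "payload": {
  "linear": [
    [0,0,0],
    [0,0,0],
    [0,0,0],
    [0,0,0],
    [0,0,0],
    [0,0,0],
    [0,0,0],
    [0,0,0]
  ],
  "turn": [
    [0,0,0.115],
    [0,0,0.115],
    [0,0,0.115],
    [0,0,0.115],
    [0,0,0.115],
    [0,0,0.115],
    [0,0,0.115],
    [0,0,0.115]
  ]
}}

```text
t: 27.92
position: [0.5944, -0.3906, 0.1419]
tool_rot: [-3.139, -0.002, 1.987]
wrist_force: [-0.6, 0.3, -3.0]
grip_width: 0.0446
grip_force: 63.1
```

{"api": "carry_out", "payload": {
  "linear": [
    [0,0,0],
    [0,0,0],
    [0,0,0],
    [0,0,0],
    [0,0,0],
    [0,0,0],
    [0,0,0]
  ],
  "turn": [
    [0,0,0.115],
    [0,0,0.115],
    [0,0,0.115],
    [0,0,0.115],
    [0,0,0],
    [0,0,0],
    [0,0,0]
  ]
}}

```text
t: 28.5
position: [0.5949, -0.3908, 0.1431]
tool_rot: [-3.14, -0.001, 1.536]
wrist_force: [0.1, -0.1, -3.0]
grip_width: 0.0449
grip_force: 63.1
```

Run:
```python
from h import *
c,P=held();endx(P)
plan([.5952,-.3926,.066],1.532)
```

```text
t 28.5 pos [ 0.5949 -0.3908  0.1431] F [ 0.1 -0.1 -3. ] w 0.0449 yaw 1.5362
(-40, -19.4) (-30, -19.7) (-20, -21.0) (-10, -22.3) (0, -19.7) (10, -74.6) (20, -22.2) (30, -19.8) (40, -19.7) (50, -12.6) (60, 94.3) 
y -0.019 x end 0.0368 top z -0.0217 | y -0.002 x end 0.0507 top z -0.0202 | y 0.012 x end 0.0507 top z -0.0205 | 
tilt [-1.2e-03  7.0e-04 -1.0e+00] yaw 1.5355
turn tool z 0.0035 rows 1 each 0.0035
lin after turn, total [-0.0017  0.0003  0.0773] rows 3 each [-0.0006  0.0001  0.0258]
```

{"api": "carry_out", "payload": {
  "linear": [
    [-0.0014,0.0003,0.03],
    [0,0,0.03],
    [0,0,0.012],
    [0,0,0.003],
    [0,0,0],
    [0,0,0]
  ],
  "turn": [
    [0,0,0.003],
    [0,0,0],
    [0,0,0],
    [0,0,0],
    [0,0,0],
    [0,0,0]
  ]
}}

```text
t: 29.05
position: [0.5962, -0.3928, 0.0703]
tool_rot: [3.14, 0.0, 1.53]
wrist_force: [0.3, -1.7, -2.2]
grip_width: 0.0449
grip_force: 62.9
```

Run:
```python
from h import *
s=manip.read_state();print(np.round(s["position"],4),np.round(s["tool_rot"],3),np.round(s["wrist_force"],1))
c,T=wrist();cv2.imwrite("pics/w10.png",cv2.resize(c["img"][60:285,170:470],(800,600)))
```

```text
[ 0.5962 -0.3928  0.0703] [3.14 0.   1.53] [ 0.3 -1.7 -2.2]
```

View pics/w10.png

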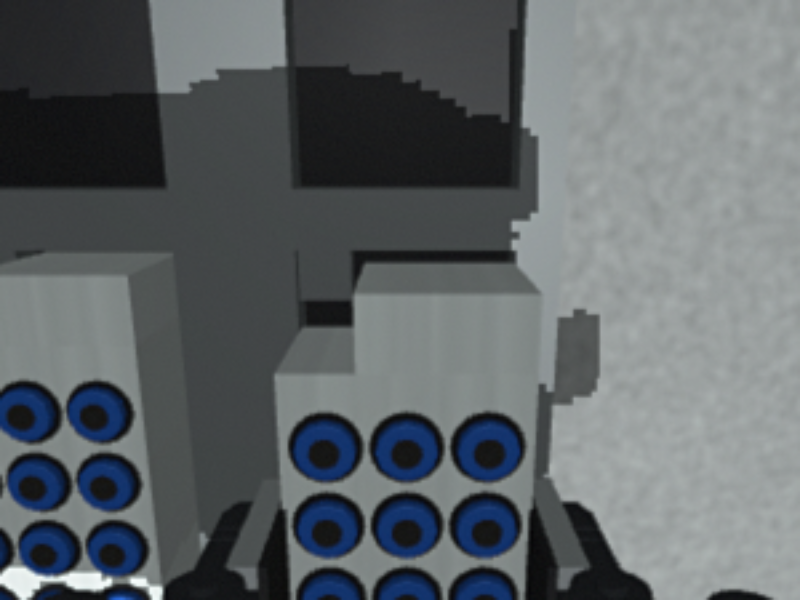

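The cut is over the key (325,275), and B sits about 0.6 mm too far right. I'll nudge it and lower.

{"api": "carry_out", "payload": {
  "linear": [
    [0.0003,-0.0006,0.004],
    [0,0,0.003],
    [0,0,0.003],
    [0,0,0.003],
    [0,0,0.003],
    [0,0,0.002],
    [0,0,0]
  ],
  "turn": [
    [0,0,0],
    [0,0,0],
    [0,0,0],
    [0,0,0],
    [0,0,0],
    [0,0,0],
    [0,0,0]
  ]
}}

```text
t: 29.68
position: [0.5947, -0.3923, 0.052]
tool_rot: [-3.141, 0.001, 1.529]
wrist_force: [-3.1, 0.9, 5.8]
grip_width: 0.0446
grip_force: 64.0
```

{"api": "carry_out", "payload": {
  "linear": [
    [0,0,0],
    [0,0,0],
    [0,0,0],
    [0,0,0],
    [0,0,-0.03],
    [0,0,-0.03],
    [0,0,-0.03],
    [0,0,-0.02]
  ],
  "turn": [
    [0,0,0],
    [0,0,0],
    [0,0,0],
    [0,0,0],
    [0,0,0],
    [0,0,0],
    [0,0,0],
    [0,0,0]
  ],
  "grip": 0.3
}}

```text
t: 30.35
position: [0.5957, -0.3925, 0.164]
tool_rot: [3.139, 0.001, 1.529]
wrist_force: [-0.1, 0.4, 1.2]
grip_width: 0.0597
grip_force: 0.0
```

{"api": "carry_out", "payload": {
  "linear": [
    [0,0,-0.02],
    [0,0,-0.01],
    [0,0,0],
    [0,0,0]
  ],
  "turn": [
    [0,0,0],
    [0,0,0],
    [0,0,0],
    [0,0,0]
  ],
  "grip": 1
}}

```text
t: 30.68
position: [0.5947, -0.3924, 0.1909]
tool_rot: [3.142, 0.0, 1.529]
wrist_force: [-1.8, 0.5, -0.9]
grip_width: 0.0114
grip_force: 0.0
```

Run:
```python
from h import *
c,T=wrist()
for p in((.5952,-.3912),(.5192,-.3884)):
    topplane(c,T,p,1.532);block(c,T,p,h=.0718,rad=.06)
nests(c,T)
plan([.5469-.039,.3281-.0087,.2],.228)
s=manip.read_state();print(np.round(s["position"],4),s["t"])
```

```text
plane slope along,across,z [-0.0013  0.0091  0.0727] 3559 3680
block [299, 142, 49, 99, 4316] [ 0.5946 -0.3911] [0.0995 0.046 ] 87.68 z 0.0721
plane slope along,across,z [0.0002 0.0021 0.0727] 3557 3606
block [219, 142, 54, 99, 4495] [ 0.52  -0.388] [0.0995 0.0472] 87.58 z 0.072
nest [213, 6, 59, 120, 5700] [ 0.5247 -0.2727] [0.1022 0.0481] 87.71 z 0.0359
nest [297, 6, 54, 120, 1978] [ 0.6001 -0.2759] [0.1021 0.048 ] 87.66 z 0.0359
tilt [-1.3e-03  5.0e-04 -1.0e+00] yaw 1.5291
turn tool z 1.3011 rows 11 each 0.1183
lin after turn, total [ 0.0768 -0.7127 -0.0099] rows 21 each [ 0.0037 -0.0339 -0.0005]
[ 0.5942 -0.3922  0.1901] 30.7333
```

{"api": "carry_out", "payload": {
  "linear": [
    [0.0354,-0.0058,0],
    [0.0354,-0.0058,0],
    [0.0354,-0.0058,0],
    [0.0354,-0.0058,0],
    [0.0354,-0.0058,0],
    [0.0354,-0.0058,0],
    [0.0354,-0.0058,0],
    [0.0354,-0.0058,0]
  ],
  "turn": [
    [0,0,0],
    [0,0,0],
    [0,0,0],
    [0,0,0],
    [0,0,0],
    [0,0,0],
    [0,0,0],
    [0,0,0]
  ]
}}

```text
t: 31.4
position: [0.559, -0.1059, 0.1897]
tool_rot: [-3.139, -0.001, 1.529]
wrist_force: [0.6, 0.3, 0.0]
grip_width: -0.0003
grip_force: 0.0
```

{"api": "carry_out", "payload": {
  "linear": [
    [0.0354,-0.0058,0],
    [0.0354,-0.0058,0],
    [0.0354,-0.0058,0],
    [0.0354,-0.0058,0],
    [0.0354,-0.0058,0],
    [0.0354,-0.0058,0],
    [0.0354,-0.0058,0],
    [0.0354,-0.0058,0]
  ],
  "turn": [
    [0,0,0],
    [0,0,0],
    [0,0,0],
    [0,0,0],
    [0,0,0],
    [0,0,0],
    [0,0,0],
    [0,0,0]
  ]
}}

```text
t: 32.07
position: [0.5245, 0.1787, 0.1897]
tool_rot: [-3.139, 0.001, 1.529]
wrist_force: [0.0, -0.5, 0.0]
grip_width: 0.0001
grip_force: 0.0
```

{"api": "carry_out", "payload": {
  "linear": [
    [0.0354,-0.0058,0],
    [0.0354,-0.0058,0],
    [0.0354,-0.0058,0],
    [0.0354,-0.0058,0],
    [0,0,0],
    [0,0,0],
    [0,0,0],
    [0,0,0]
  ],
  "turn": [
    [0,0,0],
    [0,0,0],
    [0,0,0],
    [0,0,0],
    [0,0,0.1183],
    [0,0,0.1183],
    [0,0,0.1183],
    [0,0,0.1183]
  ]
}}

```text
t: 32.73
position: [0.5076, 0.3196, 0.1894]
tool_rot: [-3.14, 0.003, 1.051]
wrist_force: [1.0, 0.6, 0.2]
grip_width: -0.0
grip_force: 0.0
```

{"api": "carry_out", "payload": {
  "linear": [
    [0,0,0],
    [0,0,0],
    [0,0,0],
    [0,0,0],
    [0,0,0],
    [0,0,0],
    [0,0,0],
    [0,0,0]
  ],
  "turn": [
    [0,0,0.1183],
    [0,0,0.1183],
    [0,0,0.1183],
    [0,0,0.1183],
    [0,0,0.1183],
    [0,0,0.1183],
    [0,0,0.1183],
    [0,0,0]
  ]
}}

```text
t: 33.4
position: [0.5077, 0.3195, 0.1897]
tool_rot: [3.14, 0.002, 0.223]
wrist_force: [0.8, 0.1, 0.7]
grip_width: -0.0001
grip_force: 0.0
```

Run:
```python
from h import *
plan([.5079,.3194,.067],.2262);s=manip.read_state();print(np.round(s["position"],4),s["t"],s["grip_width"])
```

```text
tilt [-0.0018 -0.0018 -1.    ] yaw 0.2229
turn tool z -0.0033 rows 1 each -0.0033
lin after turn, total [1.000e-04 2.000e-04 1.227e-01] rows 4 each [0.     0.     0.0307]
[0.5077 0.3195 0.1897] 33.4 -8.370048834556719e-05
```

{"api": "carry_out", "payload": {
  "linear": [
    [0,0,0.03],
    [0,0,0.035],
    [0,0,0.035],
    [0,0,0.0225],
    [0,0,0.002],
    [0,0,0.002],
    [0,0,0.002],
    [0,0,0]
  ],
  "turn": [
    [0,0,0],
    [0,0,0],
    [0,0,0],
    [0,0,0],
    [0,0,0],
    [0,0,0],
    [0,0,0],
    [0,0,0]
  ]
}}

```text
t: 34.07
position: [0.509, 0.3203, 0.0637]
tool_rot: [-3.141, -0.001, 0.229]
wrist_force: [0.4, -1.0, 0.2]
grip_width: 0.0001
grip_force: 0.0
```

{"api": "carry_out", "payload": {
  "linear": [
    [0,0,0.002],
    [0,0,0.002],
    [0,0,0.002],
    [0,0,0.0015],
    [0,0,0]
  ],
  "turn": [
    [0,0,0],
    [0,0,0],
    [0,0,0],
    [0,0,0],
    [0,0,0]
  ]
}}

```text
t: 34.48
position: [0.5084, 0.3198, 0.0552]
tool_rot: [3.142, 0.0, 0.228]
wrist_force: [0.4, -0.2, 0.8]
grip_width: 0.0003
grip_force: 0.0
```

{"api": "carry_out", "payload": {
  "linear": [
    [0,0,0.001],
    [0,0,0.001],
    [0,0,0]
  ],
  "turn": [
    [0,0,0],
    [0,0,0],
    [0,0,0]
  ]
}}

```text
t: 34.73
position: [0.5085, 0.32, 0.0534]
tool_rot: [-3.142, -0.0, 0.228]
wrist_force: [-1.0, -1.9, 3.4]
grip_width: -0.0002
grip_force: 1.5
```

{"api": "carry_out", "payload": {
  "linear": [
    [0,0,-0.004],
    [0,0,-0.02],
    [0,0,-0.04],
    [0,0,-0.04],
    [0,0,-0.04],
    [0,0,0],
    [0,0,0]
  ],
  "turn": [
    [0,0,0],
    [0,0,0],
    [0,0,0],
    [0,0,0],
    [0,0,0],
    [0,0,0],
    [0,0,0]
  ]
}}

```text
t: 35.32
position: [0.5095, 0.3205, 0.2002]
tool_rot: [-3.14, -0.005, 0.227]
wrist_force: [-0.1, -0.2, -0.5]
grip_width: 0.0001
grip_force: 0.0
```

Run:
```python
from h import *
c,T=wrist();s=manip.read_state();print(np.round(s["position"],4),s["t"])
tipped(c,T,(.5469,.3281));plan([.5469+.012*.9745,.3281+.012*.2243,.061])
```

```text
[0.5086 0.3199 0.1983] 35.3667
w -12 [(-30, 219.0), (0, 71.4), (10, 73.3), (20, 77.8), (25, 80.5), (30, 77.5), (34, 70.1), (37, 62.1), (40, 57.1), (43, 50.7), (46, 35.5), (50, 36.5)]
w -4 [(-30, 282.3), (0, 71.5), (10, 73.4), (20, 77.9), (25, 80.3), (30, 77.3), (34, 69.9), (37, 63.1), (40, 56.3), (43, 50.8), (46, 35.7), (50, 36.2)]
w 4 [(-30, 282.4), (0, 70.6), (10, 73.2), (20, 78.2), (25, 80.5), (30, 78.1), (34, 69.7), (37, 62.9), (40, 56.8), (43, 49.6), (46, 35.9), (50, 36.3)]
w 12 [(-30, 219.4), (0, 71.9), (10, 73.3), (20, 67.2), (25, 55.8), (30, 44.6), (34, 35.7), (37, 35.9), (40, 36.0), (43, 35.6), (46, 35.5), (50, 36.8)]
raised extents a [-0.04643268  0.03485048] b [-0.02907184  0.00047694  0.02901219]
tilt [ 1.6e-03  9.0e-04 -1.0e+00] yaw 0.2276
lin after turn, total [0.0512 0.0006 0.1373] rows 5 each [0.0102 0.0001 0.0275]
```

A is tipped too. Its cut end is the raised one, so I'll grip further in, at a = 10 mm.

{"api": "carry_out", "payload": {
  "linear": [
    [0.025,0,0.01],
    [0.024,0.0007,0.02],
    [0,0,0.03],
    [0,0,0.035],
    [0,0,0.03],
    [0,0,0.012],
    [0,0,0.001],
    [0,0,0]
  ],
  "turn": [
    [0,0,0],
    [0,0,0],
    [0,0,0],
    [0,0,0],
    [0,0,0],
    [0,0,0],
    [0,0,0],
    [0,0,0]
  ],
  "grip": 0.2,
  "grip_force": 20
}}

```text
t: 36.03
position: [0.5553, 0.3296, 0.0579]
tool_rot: [3.14, 0.003, 0.228]
wrist_force: [0.6, 0.4, 0.5]
grip_width: 0.0686
grip_force: 0.0
```

{"api": "carry_out", "payload": {
  "linear": [
    [0,0,0],
    [0,0,0],
    [0,0,0],
    [0,0,0],
    [0,0,0],
    [0,0,0],
    [0,0,0]
  ],
  "turn": [
    [0,0,0],
    [0,0,0],
    [0,0,0],
    [0,0,0],
    [0,0,0],
    [0,0,0],
    [0,0,0]
  ],
  "grip": 1
}}

```text
t: 36.62
position: [0.5571, 0.3311, 0.0609]
tool_rot: [-3.141, -0.002, 0.228]
wrist_force: [-1.4, 0.4, 9.7]
grip_width: 0.0451
grip_force: 27.6
```

{"api": "carry_out", "payload": {
  "linear": [
    [0,0,0],
    [0,0,0],
    [0,0,0],
    [0,0,0]
  ],
  "turn": [
    [0,0,0],
    [0,0,0],
    [0,0,0],
    [0,0,0]
  ],
  "grip_force": 90
}}

```text
t: 36.95
position: [0.5572, 0.3313, 0.0614]
tool_rot: [-3.14, -0.003, 0.228]
wrist_force: [-1.2, -0.3, 14.2]
grip_width: 0.0432
grip_force: 94.0
```

{"api": "carry_out", "payload": {
  "linear": [
    [0.002,0,-0.004],
    [0.002,0,-0.008],
    [0.001,0,-0.02],
    [0,0,-0.03],
    [0,0,-0.035],
    [0,0,-0.035],
    [0,0,0],
    [0,0,0]
  ],
  "turn": [
    [0,0,0],
    [0,0,0],
    [0,0,0],
    [0,0,0],
    [0,0,0],
    [0,0,0],
    [0,0,0],
    [0,0,0]
  ]
}}

```text
t: 37.62
position: [0.5621, 0.3318, 0.1937]
tool_rot: [-3.14, -0.004, 0.227]
wrist_force: [-0.9, 1.0, -3.7]
grip_width: 0.0433
grip_force: 92.5
```

```bash
python3 -c "
from h import *
c,P=held();cv2.imwrite('pics/w11.png',c['img'])
"
```

```text
t 37.62 pos [0.5621 0.3318 0.1937] F [-0.9  1.  -3.7] w 0.0433 yaw 0.2275
(-60, 17.1) (-50, 9.0) (-40, 4.1) (-30, 2.1) (-20, -4.9) (-10, -10.0) (0, -11.8) (10, -75.1) (20, -15.2) (30, 5.2)
```

{"api": "carry_out", "payload": {
  "linear": [
    [-0.0144,0.0359,0],
    [-0.0144,0.0359,0],
    [-0.0144,0.0359,0],
    [-0.0144,0.0359,0],
    [-0.0144,0.0359,0],
    [-0.0144,0.0359,0],
    [-0.0144,0.0359,0],
    [-0.0144,0.0359,0]
  ],
  "turn": [
    [0,0,0],
    [0,0,0],
    [0,0,0],
    [0,0,0],
    [0,0,0],
    [0,0,0],
    [0,0,0],
    [0,0,0]
  ]
}}

```text
t: 38.33
position: [0.5121, 0.0237, 0.1897]
tool_rot: [-3.141, 0.003, 0.228]
wrist_force: [1.6, -0.5, -3.6]
grip_width: 0.0435
grip_force: 92.6
```

{"api": "carry_out", "payload": {
  "linear": [
    [0,0,0],
    [0,0,0],
    [0,0,0],
    [0,0,0],
    [0.013,0,0.028],
    [0.013,0,0.028],
    [0.013,0,0.028],
    [0,0,0]
  ],
  "turn": [
    [0,-0.107,0],
    [0,-0.107,0],
    [0,-0.107,0],
    [0,-0.107,0],
    [0,0,0],
    [0,0,0],
    [0,0,0],
    [0,0,0]
  ]
}}

```text
t: 39.0
position: [0.511, 0.0253, 0.0927]
tool_rot: [-3.14, 0.438, 0.229]
wrist_force: [-0.6, -0.8, -2.7]
grip_width: 0.0434
grip_force: 93.2
```

Run:
```python
from h import *
c,T=wrist();s=manip.read_state();print(np.round(s["position"],4),np.round(s["tool_rot"],3),np.round(s["wrist_force"],1),s["t"])
p=s["position"];topplane(c,T,(p[0]-.025,p[1]-.006),.2278,L=.033,W=.018,lo=.06,hi=.16)
```

```text
[0.5119 0.0254 0.0955] [-3.141  0.436  0.229] [ 0.8 -0.1 -2.6] 39.05
plane slope along,across,z [-0.0037 -0.0024  0.1046] 3616 3616
```

{"api": "carry_out", "payload": {
  "linear": [
    [0.0085,0,0.0185],
    [0.0085,0,0.0185],
    [0.0085,0,0.0185],
    [0.0012,0,0.0025],
    [0.0012,0,0.0025],
    [0.0008,0,0.0018],
    [0,0,0]
  ],
  "turn": [
    [0,0,0],
    [0,0,0],
    [0,0,0],
    [0,0,0],
    [0,0,0],
    [0,0,0],
    [0,0,0]
  ]
}}

```text
t: 39.63
position: [0.5153, 0.0258, 0.0311]
tool_rot: [3.141, 0.427, 0.228]
wrist_force: [0.8, 0.1, -3.3]
grip_width: 0.0432
grip_force: 93.2
```

{"api": "carry_out", "payload": {
  "linear": [
    [0.001,0,0.002],
    [0.001,0,0.002],
    [0.0005,0,0.001],
    [0,0,0]
  ],
  "turn": [
    [0,0,0],
    [0,0,0],
    [0,0,0],
    [0,0,0]
  ]
}}

```text
t: 39.97
position: [0.5155, 0.0259, 0.0253]
tool_rot: [3.141, 0.427, 0.228]
wrist_force: [1.7, -0.8, 3.1]
grip_width: 0.0435
grip_force: 94.1
```

Touching down. I'll release, retract, stand the tool upright and look.

{"api": "carry_out", "payload": {
  "linear": [
    [0,0,0],
    [0,0,0],
    [0,0,0],
    [0,0,0],
    [-0.008,0,-0.018],
    [-0.014,0,-0.032],
    [-0.014,0,-0.032],
    [-0.014,0,-0.032]
  ],
  "turn": [
    [0,0,0],
    [0,0,0],
    [0,0,0],
    [0,0,0],
    [0,0,0],
    [0,0,0],
    [0,0,0],
    [0,0,0]
  ],
  "grip": 0.2
}}

```text
t: 40.63
position: [0.5161, 0.0262, 0.1501]
tool_rot: [-3.141, 0.429, 0.228]
wrist_force: [0.7, -0.8, -0.8]
grip_width: 0.0685
grip_force: 0.0
```

{"api": "carry_out", "payload": {
  "linear": [
    [0,0,-0.01],
    [0,0,-0.01],
    [0,0,-0.01],
    [0,0,-0.01],
    [0,0,0],
    [0,0,0],
    [0,0,0]
  ],
  "turn": [
    [0,0.107,0],
    [0,0.107,0],
    [0,0.107,0],
    [0,0.107,0],
    [0,0,0],
    [0,0,0],
    [0,0,0]
  ]
}}

```text
t: 41.22
position: [0.5272, 0.0287, 0.1872]
tool_rot: [-3.142, 0.002, 0.228]
wrist_force: [-0.4, 0.3, 0.4]
grip_width: 0.0687
grip_force: 0.0
```

Run:
```python
from h import *
c,T=wrist();s=manip.read_state();print(np.round(s["position"],4),np.round(s["tool_rot"],3),s["t"])
cv2.imwrite("pics/w12.png",c["img"])
r=block(c,T,(.49,.02))
plan([*r[0],.013],np.radians(r[2] if r[1][0]>r[1][1] else r[2]-90))
```

```text
[0.5275 0.0289 0.1868] [-3.141e+00  2.000e-03  2.280e-01] 41.2667
block [302, 174, 42, 85, 3201] [0.4918 0.02  ] [0.1011 0.0459] 13.19 z 0.0361
tilt [-2.e-03 -2.e-04 -1.e+00] yaw 0.228
turn tool z -0.0022 rows 1 each -0.0022
lin after turn, total [-0.0368  0.0005  0.1738] rows 6 each [-0.0061  0.0001  0.029 ]
```

View pics/w12.png

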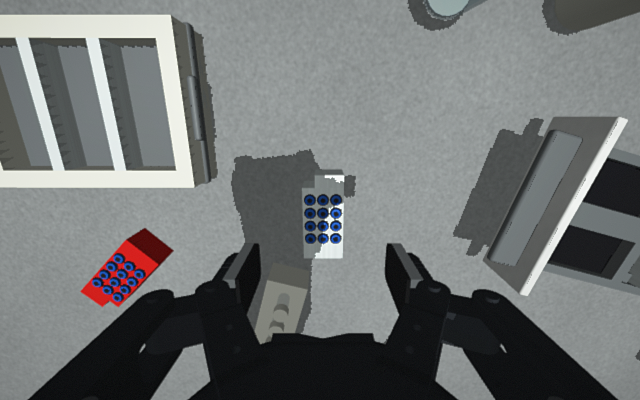

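A lies flat with its cut at the upper left (308,180), on tool +x, and the cold box is empty. I'll grip it at the middle.

{"api": "carry_out", "payload": {
  "linear": [
    [-0.018,0.0005,0.02],
    [-0.0185,0,0.03],
    [0,0,0.035],
    [0,0,0.035],
    [0,0,0.035],
    [0,0,0.018],
    [0,0,0],
    [0,0,0]
  ],
  "turn": [
    [0,0,-0.002],
    [0,0,0],
    [0,0,0],
    [0,0,0],
    [0,0,0],
    [0,0,0],
    [0,0,0],
    [0,0,0]
  ],
  "grip_force": 60
}}

```text
t: 41.93
position: [0.491, 0.0202, 0.0125]
tool_rot: [-3.142, 0.005, 0.231]
wrist_force: [0.4, 0.6, 0.7]
grip_width: 0.0682
grip_force: 0.0
```

{"api": "carry_out", "payload": {
  "linear": [
    [0,0,0],
    [0,0,0],
    [0,0,0],
    [0,0,0],
    [0,0,0],
    [0,0,0],
    [0,0,0],
    [0,0,0]
  ],
  "turn": [
    [0,0,0],
    [0,0,0],
    [0,0,0],
    [0,0,0],
    [0,0,0],
    [0,0,0],
    [0,0,0],
    [0,0,0]
  ],
  "grip": 1
}}

```text
t: 42.6
position: [0.4921, 0.0198, 0.0155]
tool_rot: [3.141, -0.002, 0.23]
wrist_force: [-0.9, 0.0, 9.0]
grip_width: 0.0449
grip_force: 62.9
```

{"api": "carry_out", "payload": {
  "linear": [
    [0,0,-0.01],
    [0,0,-0.03],
    [0,0,-0.035],
    [0,0,-0.035],
    [0,0,-0.02],
    [0,0,0],
    [0,0,0],
    [0,0,0]
  ],
  "turn": [
    [0,0,0],
    [0,0,0],
    [0,0,0],
    [0,0,0],
    [0,0,0],
    [0,0,0],
    [0,0,0],
    [0,0,0]
  ]
}}

```text
t: 43.27
position: [0.4908, 0.0195, 0.144]
tool_rot: [3.141, 0.001, 0.229]
wrist_force: [0.2, 0.5, -3.0]
grip_width: 0.0448
grip_force: 63.0
```

Run:
```python
from h import *
c,P=held();endx(P);print(np.round(tool([.5245-manip.read_state()["position"][0],-.2726-manip.read_state()["position"][1],0]),4))
```

```text
t 43.27 pos [0.4908 0.0195 0.144 ] F [ 0.2  0.5 -3. ] w 0.0448 yaw 0.2295
(-40, -20.1) (-30, -20.8) (-20, -20.7) (-10, -23.1) (0, -20.5) (10, -74.6) (20, -23.0) (30, -20.1) (40, -20.1) (50, -10.2) 
y -0.019 x end 0.0351 top z -0.0224 | y -0.002 x end 0.049 top z -0.0208 | y 0.012 x end 0.049 top z -0.0211 | 
[-0.0336  0.2923  0.    ]
```

{"api": "carry_out", "payload": {
  "linear": [
    [-0.0042,0.0364,0],
    [-0.0042,0.0364,0],
    [-0.0042,0.0364,0],
    [-0.0042,0.0364,0],
    [-0.0042,0.0364,0],
    [-0.0042,0.0364,0],
    [-0.0042,0.0364,0],
    [-0.0042,0.0364,0]
  ],
  "turn": [
    [0,0,0],
    [0,0,0],
    [0,0,0],
    [0,0,0],
    [0,0,0],
    [0,0,0],
    [0,0,0],
    [0,0,0]
  ]
}}

```text
t: 43.98
position: [0.524, -0.2727, 0.1422]
tool_rot: [-3.139, 0.003, 0.23]
wrist_force: [0.9, 0.2, -3.3]
grip_width: 0.0449
grip_force: 63.0
```

{"api": "carry_out", "payload": {
  "linear": [
    [0,0,0],
    [0,0,0],
    [0,0,0],
    [0,0,0],
    [0,0,0],
    [0,0,0],
    [0,0,0],
    [0,0,0]
  ],
  "turn": [
    [0,0,-0.1184],
    [0,0,-0.1184],
    [0,0,-0.1184],
    [0,0,-0.1184],
    [0,0,-0.1184],
    [0,0,-0.1184],
    [0,0,-0.1184],
    [0,0,-0.1184]
  ]
}}

```text
t: 44.65
position: [0.5241, -0.2708, 0.1421]
tool_rot: [-3.138, -0.001, 1.183]
wrist_force: [0.9, 0.2, -3.6]
grip_width: 0.0448
grip_force: 63.1
```

{"api": "carry_out", "payload": {
  "linear": [
    [0,0,0],
    [0,0,0],
    [0,0,0],
    [0,0,0],
    [0,0,0],
    [0,0,0]
  ],
  "turn": [
    [0,0,-0.1184],
    [0,0,-0.1184],
    [0,0,-0.1184],
    [0,0,0],
    [0,0,0],
    [0,0,0]
  ]
}}

```text
t: 45.15
position: [0.5246, -0.2711, 0.1432]
tool_rot: [-3.14, -0.001, 1.528]
wrist_force: [-0.2, -0.4, -3.9]
grip_width: 0.0446
grip_force: 63.1
```

Run:
```python
from h import *
c,P=held();endx(P);plan([.5244,-.2716,.070],1.532)
```

```text
t 45.15 pos [ 0.5246 -0.2711  0.1432] F [-0.2 -0.4 -3.9] w 0.0446 yaw 1.5284
(-40, -19.9) (-30, -20.7) (-20, -20.7) (-10, -23.0) (0, -20.4) (10, -74.5) (20, -22.9) (30, -20.1) (40, -20.0) (50, -6.0) (60, 94.5) 
y -0.019 x end 0.0352 top z -0.0223 | y -0.002 x end 0.049 top z -0.0206 | y 0.012 x end 0.0491 top z -0.0209 | 
tilt [-1.1e-03  7.0e-04 -1.0e+00] yaw 1.5292
turn tool z -0.0028 rows 1 each -0.0028
lin after turn, total [-0.0005 -0.0004  0.0735] rows 3 each [-0.0002 -0.0001  0.0245]
```

{"api": "carry_out", "payload": {
  "linear": [
    [-0.0004,-0.0003,0.03],
    [0,0,0.03],
    [0,0,0.012],
    [0,0,0],
    [0,0,0],
    [0,0,0]
  ],
  "turn": [
    [0,0,-0.003],
    [0,0,0],
    [0,0,0],
    [0,0,0],
    [0,0,0],
    [0,0,0]
  ]
}}

```text
t: 45.7
position: [0.5256, -0.2716, 0.0734]
tool_rot: [3.14, 0.0, 1.535]
wrist_force: [1.0, 0.3, -2.5]
grip_width: 0.0447
grip_force: 63.0
```

Run:
```python
from h import *
plan([.5244,-.2716,.0515],1.532)
```

```text
tilt [ 1.3e-03 -5.0e-04 -1.0e+00] yaw 1.535
turn tool z 0.003 rows 1 each 0.003
lin after turn, total [ 0.     -0.0012  0.0219] rows 1 each [ 0.     -0.0012  0.0219]
```

{"api": "carry_out", "payload": {
  "linear": [
    [0,-0.0003,0.003],
    [0,0,0.003],
    [0,0,0.003],
    [0,0,0.003],
    [0,0,0.003],
    [0,0,0.003],
    [0,0,0.002],
    [0,0,0]
  ],
  "turn": [
    [0,0,0],
    [0,0,0],
    [0,0,0],
    [0,0,0],
    [0,0,0],
    [0,0,0],
    [0,0,0],
    [0,0,0]
  ]
}}

```text
t: 46.37
position: [0.5243, -0.2716, 0.0518]
tool_rot: [-3.141, -0.0, 1.535]
wrist_force: [0.2, 0.4, -1.6]
grip_width: 0.0445
grip_force: 63.1
```

{"api": "carry_out", "payload": {
  "linear": [
    [0,0,0.001],
    [0,0,0],
    [0,0,0]
  ],
  "turn": [
    [0,0,0],
    [0,0,0],
    [0,0,0]
  ]
}}

```text
t: 46.62
position: [0.5244, -0.2717, 0.0516]
tool_rot: [3.141, 0.0, 1.535]
wrist_force: [-1.5, 0.4, 3.6]
grip_width: 0.0449
grip_force: 63.7
```

{"api": "carry_out", "payload": {
  "linear": [
    [0,0,0],
    [0,0,0],
    [0,0,0],
    [0,0,0],
    [0,0,-0.03],
    [0,0,-0.03],
    [0,0,-0.03],
    [0,0,-0.03]
  ],
  "turn": [
    [0,0,0],
    [0,0,0],
    [0,0,0],
    [0,0,0],
    [0,0,0],
    [0,0,0],
    [0,0,0],
    [0,0,0]
  ],
  "grip": 0.3
}}

```text
t: 47.28
position: [0.5242, -0.2715, 0.1724]
tool_rot: [-3.141, -0.001, 1.535]
wrist_force: [-0.3, -0.6, -0.1]
grip_width: 0.0597
grip_force: 0.0
```

{"api": "carry_out", "payload": {
  "linear": [
    [0,0,-0.02],
    [0,0,0],
    [0,0,0],
    [0,0,0]
  ],
  "turn": [
    [0,0,0],
    [0,0,0],
    [0,0,0],
    [0,0,0]
  ],
  "grip": 1
}}

```text
t: 47.62
position: [0.5239, -0.2718, 0.1906]
tool_rot: [-3.141, 0.0, 1.535]
wrist_force: [-0.9, 0.7, 0.2]
grip_width: 0.0112
grip_force: 0.0
```

Run:
```python
from h import *
c,T=wrist();s=manip.read_state();print(np.round(s["position"],4),s["t"])
for p in((.5245,-.2726),(.5952,-.3912),(.5192,-.3884)):
    topplane(c,T,p,1.532);block(c,T,p,h=.0718,rad=.06)
P=cloud(c,T)
m=(P[...,2]>.057)&(P[...,2]<.07)&(P[...,1]>-.2)&(P[...,1]<-.12)&(abs(P[...,0]-.57)<.1);q=P[m]
if len(q): print("ledge",len(q),np.round(q.mean(0),4),q[:,0].min(),q[:,0].max(),q[:,1].min(),q[:,1].max())
t=manip.capture("top");P=cloud(t);m=(P[...,2]>.055)&(P[...,2]<.075)&(P[...,1]>-.19)&(P[...,1]<-.12)&(abs(P[...,0]-.57)<.1);q=P[m]
print("top ledge",len(q),np.round(q.mean(0),4),np.round([q[:,0].min(),q[:,0].max(),q[:,1].min(),q[:,1].max()],4))
```

```text
[ 0.5237 -0.2717  0.1902] 47.6667
plane slope along,across,z [-0.0007  0.005   0.0727] 3508 3632
block [299, 144, 49, 99, 4258] [ 0.5241 -0.2725] [0.0998 0.046 ] 88.05 z 0.0721
plane slope along,across,z [-0.1424 -0.072   0.076 ] 722 928
block [371, 254, 45, 31, 977] [ 0.5955 -0.3568] [0.0362 0.0467] 87.95 z 0.0716
plane slope along,across,z [-0.0028 -0.0019  0.0725] 1783 1811
block [305, 255, 36, 80, 2018] [ 0.5194 -0.388 ] [0.1015 0.0405] 87.96 z 0.0719
ledge 1181 [ 0.5646 -0.1754  0.0694] 0.49623714970798066 0.6359534432714248 -0.19298922971864335 -0.15901175524917727
top ledge 595 [ 0.561  -0.1752  0.0693] [ 0.4766  0.6362 -0.1899 -0.1585]
```

All three blocks are seated level with tops at 0.072. The ledge spans x 0.496–0.636 with its outer edge at y -0.159. I'll move in front of it, lean the tool slightly, and go down.

{"api": "carry_out", "payload": {
  "linear": [
    [0.037,0.0098,0],
    [0.037,0.0098,0],
    [0.037,0.0098,0],
    [0.037,0.0098,0],
    [0,0,0],
    [0,0,0],
    [0.0058,0,0.0284],
    [0.0058,0,0.0284]
  ],
  "turn": [
    [0,0,0],
    [0,0,0],
    [0,0,0],
    [0,0,0],
    [0,-0.1,0],
    [0,-0.1,0],
    [0,0,0],
    [0,0,0]
  ]
}}

```text
t: 48.38
position: [0.57, -0.1221, 0.133]
tool_rot: [3.139, 0.2, 1.54]
wrist_force: [0.7, -0.7, -0.6]
grip_width: 0.0004
grip_force: 0.0
```

{"api": "carry_out", "payload": {
  "linear": [
    [0.0058,0,0.0284],
    [0.0058,0,0.0284],
    [0.0058,0,0.0284],
    [0,0,0],
    [0,0,0]
  ],
  "turn": [
    [0,0,0],
    [0,0,0],
    [0,0,0],
    [0,0,0],
    [0,0,0]
  ]
}}

```text
t: 48.8
position: [0.5676, -0.1244, 0.0447]
tool_rot: [-3.137, 0.2, 1.537]
wrist_force: [0.9, -0.7, -0.3]
grip_width: -0.0
grip_force: 0.0
```

Run:
```python
from h import *
s=manip.read_state();print(np.round(s["position"],4),np.round(s["tool_rot"],3),np.round(tool([-.0388,-.9992,0]),4))
```

```text
[ 0.5676 -0.1244  0.0447] [-3.137  0.2    1.537] [-0.98   -0.0045  0.1986]
```

{"api": "carry_out", "payload": {
  "linear": [
    [-0.0147,0,0.003],
    [-0.0098,0,0.002],
    [-0.0098,0,0.002],
    [-0.0147,0,0.003],
    [-0.0147,0,0.003],
    [-0.0147,0,0.003],
    [-0.0147,0,0.003],
    [-0.0147,0,0.003]
  ],
  "turn": [
    [0,0,0],
    [0,0,0],
    [0,0,0],
    [0,0,0],
    [0,0,0],
    [0,0,0],
    [0,0,0],
    [0,0,0]
  ]
}}

```text
t: 49.47
position: [0.5653, -0.2357, 0.0478]
tool_rot: [3.139, 0.199, 1.534]
wrist_force: [-0.5, 5.2, 0.3]
grip_width: -0.0
grip_force: 2.6
```

{"api": "carry_out", "payload": {
  "linear": [
    [-0.0147,0,0.003],
    [-0.0147,0,0.003],
    [-0.0147,0,0.003],
    [-0.0147,0,0.003],
    [-0.0147,0,0.003],
    [-0.0147,0,0.003],
    [-0.0147,0,0.003],
    [-0.0147,0,0.003]
  ],
  "turn": [
    [0,0,0],
    [0,0,0],
    [0,0,0],
    [0,0,0],
    [0,0,0],
    [0,0,0],
    [0,0,0],
    [0,0,0]
  ]
}}

```text
t: 50.13
position: [0.5607, -0.3559, 0.0478]
tool_rot: [3.139, 0.199, 1.534]
wrist_force: [-0.3, 5.6, 0.9]
grip_width: 0.0003
grip_force: 2.6
```

{"api": "carry_out", "payload": {
  "linear": [
    [-0.0147,0,0.003],
    [-0.0147,0,0.003],
    [-0.0147,0,0.003],
    [-0.0147,0,0.003],
    [-0.0098,0,0.002],
    [-0.0049,0,0.001],
    [-0.0049,0,0.001],
    [-0.0049,0,0.001]
  ],
  "turn": [
    [0,0,0],
    [0,0,0],
    [0,0,0],
    [0,0,0],
    [0,0,0],
    [0,0,0],
    [0,0,0],
    [0,0,0]
  ]
}}

```text
t: 50.8
position: [0.5574, -0.4396, 0.0465]
tool_rot: [3.142, 0.199, 1.535]
wrist_force: [-0.6, 4.2, 2.4]
grip_width: -0.0002
grip_force: 2.1
```

{"api": "carry_out", "payload": {
  "linear": [
    [-0.003,0,0.0006],
    [-0.003,0,0.0006],
    [-0.003,0,0.0006],
    [0,0,0]
  ],
  "turn": [
    [0,0,0],
    [0,0,0],
    [0,0,0],
    [0,0,0]
  ]
}}

```text
t: 51.13
position: [0.5573, -0.4496, 0.0459]
tool_rot: [-3.142, 0.201, 1.535]
wrist_force: [0.5, 1.4, 1.5]
grip_width: 0.0001
grip_force: 1.0
```

{"api": "carry_out", "payload": {
  "linear": [
    [-0.003,0,0.0006],
    [-0.003,0,0.0006],
    [-0.003,0,0.0006],
    [0,0,0]
  ],
  "turn": [
    [0,0,0],
    [0,0,0],
    [0,0,0],
    [0,0,0]
  ]
}}

```text
t: 51.47
position: [0.557, -0.459, 0.0459]
tool_rot: [3.141, 0.201, 1.535]
wrist_force: [0.4, 1.7, -0.7]
grip_width: -0.0006
grip_force: 1.1
```

{"api": "carry_out", "payload": {
  "linear": [
    [-0.002,0,0.0004],
    [-0.002,0,0.0004],
    [0,0,0]
  ],
  "turn": [
    [0,0,0],
    [0,0,0],
    [0,0,0]
  ]
}}

```text
t: 51.72
position: [0.5568, -0.4627, 0.0459]
tool_rot: [3.142, 0.2, 1.535]
wrist_force: [0.4, 3.1, -0.4]
grip_width: -0.0003
grip_force: 1.4
```

{"api": "carry_out", "payload": {
  "linear": [
    [-0.002,0,0.0004],
    [-0.002,0,0.0004],
    [0,0,0]
  ],
  "turn": [
    [0,0,0],
    [0,0,0],
    [0,0,0]
  ]
}}

```text
t: 51.97
position: [0.5567, -0.467, 0.0459]
tool_rot: [3.142, 0.2, 1.535]
wrist_force: [0.2, 1.9, -0.4]
grip_width: -0.0001
grip_force: 1.5
```

Run:
```python
from h import *
t=manip.capture("top");P=cloud(t)
for r in(.52,.60):
    m=(abs(P[...,0]-r)<.02)
    for lo,hi,n in((.057,.075,"ledge"),(.08,.098,"panel"),(.16,.2,"module")):
        q=P[m&(P[...,2]>lo)&(P[...,2]<hi)&(P[...,1]<-.4)&(P[...,1]>-.7)]
        if len(q)>5: print(r,n,len(q),np.round(np.percentile(q[:,1],[2,98]),4))
s=manip.read_state();print(np.round(s["position"],4),np.round(s["wrist_force"],1))
```

```text
0.52 ledge 42 [-0.5368 -0.4964]
0.52 panel 70 [-0.5164 -0.4427]
0.52 module 89 [-0.6994 -0.405 ]
0.6 module 370 [-0.699  -0.6332]
[ 0.5567 -0.4669  0.0459] [ 0.6  1.3 -0.7]
```

{"api": "carry_out", "payload": {
  "linear": [
    [-0.002,0,0.0004],
    [-0.002,0,0.0004],
    [0,0,0]
  ],
  "turn": [
    [0,0,0],
    [0,0,0],
    [0,0,0]
  ]
}}

```text
t: 52.27
position: [0.5565, -0.4702, 0.0459]
tool_rot: [-3.141, 0.199, 1.535]
wrist_force: [-1.3, 5.6, 0.1]
grip_width: -0.0001
grip_force: 2.2
```

{"api": "carry_out", "payload": {
  "linear": [
    [-0.002,0,0.0004],
    [-0.001,0,0.0002],
    [0,0,0]
  ],
  "turn": [
    [0,0,0],
    [0,0,0],
    [0,0,0]
  ]
}}

```text
t: 52.52
position: [0.5566, -0.4704, 0.0458]
tool_rot: [-3.141, 0.196, 1.537]
wrist_force: [-3.3, 14.0, 4.4]
grip_width: 0.0002
grip_force: 6.0
```

The drawer has hit its stop at y -0.470, with force rising at no travel. One more gentle push, then back off and look.

{"api": "carry_out", "payload": {
  "linear": [
    [-0.001,0,0.0002],
    [0,0,0]
  ],
  "turn": [
    [0,0,0],
    [0,0,0]
  ]
}}

```text
t: 52.68
position: [0.5566, -0.4705, 0.0458]
tool_rot: [-3.14, 0.196, 1.537]
wrist_force: [-3.6, 16.2, 7.1]
grip_width: -0.0
grip_force: 7.2
```

{"api": "carry_out", "payload": {
  "linear": [
    [0.01,0,-0.002],
    [0.02,0,-0.004],
    [0.03,0,-0.02],
    [0.03,0,-0.03],
    [0.02,0,-0.03],
    [0.02,0,-0.03],
    [0.02,0,-0.03],
    [0,0,0]
  ],
  "turn": [
    [0,0,0],
    [0,0,0],
    [0,0,0],
    [0,0,0],
    [0,0,0],
    [0,0,0],
    [0,0,0],
    [0,0,0]
  ]
}}

```text
t: 53.35
position: [0.5666, -0.2945, 0.1644]
tool_rot: [3.133, 0.201, 1.54]
wrist_force: [0.5, 0.7, 0.4]
grip_width: 0.0
grip_force: 0.0
```

Run:
```python
from h import *
s=manip.read_state();print(np.round(s["position"],4),np.round(s["wrist_force"],1),s["t"])
c,T=wrist();P=cloud(c,T)
for lo,hi,n in((.06,.075,"ledge"),(.08,.096,"panel"),(.17,.19,"module")):
    q=P[(abs(P[...,0]-.556)<.06)&(P[...,2]>lo)&(P[...,2]<hi)&(P[...,1]<-.4)&(P[...,1]>-.7)]
    if len(q)>5: print(n,len(q),np.round(np.percentile(q[:,1],[1,50,99.5]),4))
t=manip.capture("top")["img"];cv2.imwrite("pics/fin.png",np.vstack([t,c["img"]])[:, :][0:800:1]) 
cv2.imwrite("pics/fin.png",np.hstack([cv2.resize(t,(400,250)),cv2.resize(c["img"],(400,250))]))
```

```text
[ 0.5666 -0.2945  0.1644] [0.5 0.7 0.4] 53.35
ledge 198 [-0.5023 -0.4864 -0.4776]
```

View pics/fin.png

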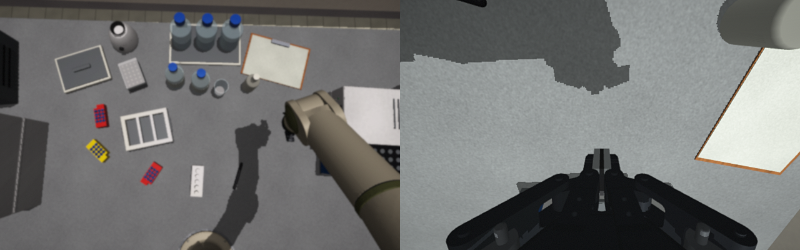

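Run:
```python
from h import *
c=dict(np.load("pics/top0.npz"));P=cloud(c)
q=P[(abs(P[...,0]-.5)<.12)&(P[...,2]>.12)&(P[...,2]<.2)&(P[...,1]<-.35)&(P[...,1]>-.65)]
print("face y",np.round(np.percentile(q[:,1],[95,98,99.8]),4))
print(np.round(manip.read_state()["position"],3))
```

```text
face y [-0.5119 -0.5092 -0.5071]
[ 0.564 -0.3    0.161]
```

```bash
python3 -c "
from workcell import manip
print(manip.hand_in())"
```

```text
the job is handed in; nothing more can be done
None
```

All three sample blocks (one from the bench, two from the cold box) sit level and home in three of the drawer's nests. The drawer is pushed in to its stop, no bottle or beaker was knocked over, and the job is handed in; no verdict came back.

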